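# Free the jammed loop pot and lay out the inoculating kit

## Task

The loop pot has jammed in its sterilising can: grip it by its rim, twist it anticlockwise (seen from above) about a sixth of a turn, until its two lugs stand in the notches, and pull it out without lifting or tipping the can. Stand the pot upright on the clear part of the steel tray, beside the poured plates. Then stand every inoculating loop from the sloping rest in the pot, wire end up, without disturbing the plates on the tray, the timer or the flask.

Things in the scene. Friction and masses are not known exactly. Their poses are not given: they have to be found in the camera images.
- pot: loop pot, plain metal, 100 mm tall, 0.3 kg, origin at the centre of its underside, z up. Wall 58 mm outside; the top 25 mm is a collar 64 mm across, to be gripped from above. Two lugs stick out 6.5 mm at its x and -x, 51 to 57 mm up. Starts in the can, underside 10 mm above the can's: its upper 35 mm stand clear. A rubber ring in the can drags on it with about 5 N, in turning and over the first 22 mm of the pull
- pot_rim (a point): centre of the pot's mouth, level with its rim; 57 mm inside. Pot's turn (yaw of pot less yaw of can, half turns alike) starts at 0 to 0.25 rad, lugs under the can's flange: a straight pull lifts the can too. Anticlockwise it meets a stop at about 1.25 rad; from 0.85 rad to the stop the lugs stand in the notches and the pot comes straight up. Aim for 1.05
- pot_floor (a point): centre of the pot's inner floor, 25 mm above its underside (weighted foot); 52 mm inside
- can: sterilising can: heavy stainless can 75 mm tall, 84 mm across its mouth bead, 1.1 kg, loose on the bench; origin at the centre of its underside, z up. In its mouth a 6 mm thick flange, 64 mm inside, with two notches that pass the pot's lugs (60 degrees wide, centred 64 degrees anticlockwise of its x and -x)
- steel_tray: stainless tray fixed to the bench, 425 x 272 mm, rim 16 mm high, origin at the centre of its underside; x along its length, away from the robot. Flat floor 2 mm above the bench, 384 x 232 mm; plates stand on its far part (x over 70 mm in its frame), the rest is clear
- loop_rest: sloping wire rest fixed to the bench, 222 mm wide (its y), 107 mm deep, at most 60 mm high; five slots 42 mm apart (y -84 to 84 mm); x points up the slope. Loops lie on two cross wires that touch the handle 18 and 72 mm from its butt; beyond that the handle is free, 70 to 80 mm above the bench 100 to 120 mm from its butt
- loop_0: inoculating loop 1, may be absent: handle 10 x 10 mm square, 130 mm long (60 mm at the butt sleeved black), then a 15 mm chuck and a thin stiff wire with a small ring, 200 mm in all, 35 g, balance 70 mm from the butt. Origin: centre of the butt end; z along the handle to the wire ring; x, y square to its flats. Starts in the rest, wire end raised 30 degrees, butt on the lip
- loop_1: inoculating loop 2, may be absent: handle 10 x 10 mm square, 130 mm long (60 mm at the butt sleeved black), then a 15 mm chuck and a thin stiff wire with a small ring, 200 mm in all, 35 g, balance 70 mm from the butt. Origin: centre of the butt end; z along the handle to the wire ring; x, y square to its flats. Starts in the rest, wire end raised 30 degrees, butt on the lip
- loop_2: inoculating loop 3, may be absent: handle 10 x 10 mm square, 130 mm long (60 mm at the butt sleeved black), then a 15 mm chuck and a thin stiff wire with a small ring, 200 mm in all, 35 g, balance 70 mm from the butt. Origin: centre of the butt end; z along the handle to the wire ring; x, y square to its flats. Starts in the rest, wire end raised 30 degrees, butt on the lip
- loop_3: inoculating loop 4, may be absent: handle 10 x 10 mm square, 130 mm long (60 mm at the butt sleeved black), then a 15 mm chuck and a thin stiff wire with a small ring, 200 mm in all, 35 g, balance 70 mm from the butt. Origin: centre of the butt end; z along the handle to the wire ring; x, y square to its flats. Starts in the rest, wire end raised 30 degrees, butt on the lip
- loop_4: inoculating loop 5, may be absent: handle 10 x 10 mm square, 130 mm long (60 mm at the butt sleeved black), then a 15 mm chuck and a thin stiff wire with a small ring, 200 mm in all, 35 g, balance 70 mm from the butt. Origin: centre of the butt end; z along the handle to the wire ring; x, y square to its flats. Starts in the rest, wire end raised 30 degrees, butt on the lip
- plate_bundle: three poured dishes taped together, 102 mm across and 78 mm tall, on the far part of the tray: leave alone
- plate_a: poured dish 100 mm across, 26 mm tall, on the far part of the tray: leave alone
- plate_b: the like, on top of plate_a
- bench_timer: white clockwork timer, 62 mm square, 38 mm tall: leave alone
- conical_flask: conical flask, 67 mm across, 108 mm tall: leave alone
Things that resemble listed ones, but are neither listed nor needed, are in the scene too. Leave any red look-alike of the pot alone.

How it is judged:
On the way, in this order (a step that is already met when the one before it is completed fails the run):
1. the pot is drawn clear of the can, which still stands on the bench (z of pot in the frame of can above 0.085 m and height (world z) of can below 0.006 m and angle between can's own z axis and vertical below 0.08 rad), for 0.1 s.
2. the pot stands upright on the clear part of the tray, let go (x of pot in the frame of steel_tray between -0.165 and 0.165 m and y of pot in the frame of steel_tray between -0.09 and 0.09 m and z of pot in the frame of steel_tray between -0.004 and 0.008 m and angle between pot's own z axis and vertical below 0.08 rad and contact force between pot and the fingers below 0.2 N and linear speed of pot below 0.02 m/s), for 0.2 s.
At the end, for the whole second after the job is handed in: Pot upright (0.08 rad) on the tray floor, centre within 165 mm (x) and 90 mm (y) of the tray's; each loop in it wire up, leaning under 0.70 rad, butt within 20 mm of the pot's floor; can upright on the bench 100 mm or more off; plates, timer, flask moved under 50 mm; all at rest (x of pot in the frame of steel_tray between -0.165 and 0.165 m and y of pot in the frame of steel_tray between -0.09 and 0.09 m and z of pot in the frame of steel_tray between -0.004 and 0.008 m and angle between each of pot, can's own z axis and vertical below 0.08 rad and height (world z) of can below 0.006 m and angle between each of loop_0, loop_1, loop_2, loop_3, loop_4's own z axis and vertical below 0.7 rad and z of loop_0 in the frame of pot between 0.015 and 0.045 m and horizontal distance between each of loop_0, loop_1, loop_2, loop_3, loop_4 and pot_floor below 0.03 m and linear speed of each of loop_0, loop_1, loop_2, loop_3, loop_4 below 0.05 m/s and z of loop_1 in the frame of pot between 0.015 and 0.045 m and z of loop_2 in the frame of pot between 0.015 and 0.045 m and z of loop_3 in the frame of pot between 0.015 and 0.045 m and z of loop_4 in the frame of pot between 0.015 and 0.045 m and linear speed of pot below 0.02 m/s and horizontal distance between pot and can above 0.1 m and distance of each of plate_bundle, plate_a, plate_b, bench_timer, conical_flask from where it was at the start of the episode below 0.05 m); the robot touches nothing.
It fails at once if the can is lifted off the bench by more than 15 mm or tipped by more than 0.3 rad (height (world z) of can above 0.015 m or angle between can's own z axis and vertical above 0.3 rad).
It fails at once if a plate, the timer or the flask is pushed by more than 60 mm or overturned (distance of any of plate_bundle, plate_a, plate_b, bench_timer, conical_flask from where it was at the start of the episode above 0.06 m or angle between any of plate_bundle, plate_a, plate_b, bench_timer, conical_flask's own z axis and vertical above 0.5 rad).
It fails at once if the pot is overturned (angle between pot's own z axis and vertical above 1 rad).
Of loop_0, loop_1, loop_2, loop_3, loop_4 only 3 to 5 are there at a start; the rules pass over those that are not, and their reading is None.
At some moment in a run one of can, pot may be knocked a few centimetres aside while the robot is not near it.
It also fails if it takes over 210 s, if anything falls off the work surface, if the arm or the gripper's body presses on something with over 40 N, if the wrist force passes 120 N, or if a joint passes its speed limit or range.

## Robot

A 6-joint arm with a two-finger parallel gripper is mounted at the origin on a cart in front of the work surface, level with it; the furniture and walls round the work are solid. World frame = base frame: x ahead of the robot, y to its left, z up, the work surface at z = 0. Lengths are in m, angles in rad, forces in N, time in s.
With the tool pointing down it reaches from about 0.35 to 0.725 m from the base axis. Payload 4.3 kg.
Tool frame: the origin (TCP) lies on the centre line of the jaws, within the pads' length; the fingertips stand 19 mm ahead of it and the grasp point (between the pads) is the TCP; z points along the fingers, y is the direction in which the jaws open and shut (so a half turn about z gives the same grasp; the last joint's range is limited). The gripper opens to 85 mm and grips with 20 to 120 N. Pads are 22 mm wide; open, the fingers measure 114 mm over their backs; the gripper's body (76 mm by 85 mm) begins 54 mm behind the grasp point. The pads swing forward as they close: fully open they stand 13 mm farther back than shut.
Start: joints at [-1.288, 0.377, 0.081, 1.274, 0, 1.46], TCP at [0.22, -0.531, 0.215] pointing down, gripper open.
Joint ranges: [-2.72, 2.72], [-0.84, 1.66], [-1.02, 1.22], [-1.77, 2.12], [-1.37, 1.28], [-3.14, 3.14]. Speed limits (rad/s): [2.57, 2.57, 3.14, 3.14, 3.14, 3.14].

## Interface

Orientations are given as [roll, pitch, yaw] about the fixed x, y, z axes, in that order (R = Rz(yaw) Ry(pitch) Rx(roll)).
In Python, from station import robot gives the robot as it stands.
- The arm moves only by the tool play_rows, never from a script. Its argument "plan" is a list of rows, each an object with "translation": the shift along the world's x, y, z in m, a list of three; "delta_rot": the turn, a rotation vector about the world's x, y, z in degrees, a list of three; "fingers": the opening, from -1 (shut) to 1 (fully open). A call has 1 to 10 rows; each row is the pose to reach, as a shift and turn from the pose commanded when the call began; what a row does not reach only later rows make up. A row lasts 1/12 s, in which the tool goes at most 41.7 mm and 7.16 degrees, less where a joint would pass 70% of its speed; a pose out of reach is approached as far as the arm can. A call with a gripper value outside its range is refused whole. The fingers move at their own pace and stop on an object; "newtons" is the grip in N (left out, the last holds). Time passes only in rows, so rows that repeat a pose let the fingers close. It gives the time, the measured TCP pose, the force and the opening at its end, in the units of the state.
- robot.state(): the state, without advancing time (a new reading comes with each control period).
- robot.capture(name): name is "scene" or "top" or "wrist"; returns a dict with "image" (384x512x3 uint8, red, green, blue), "mtx" (3x3 intrinsics, pixels), "dist" ([k1, k2, p1, p2, k3] as OpenCV has them; the pictures are not rectified), "R" (3x3) and "t" (3): a world point X has camera coordinates R X + t. Camera axes: x right, y down, z forward; pixel columns grow to the right and rows downward; lengths in m; the calibration is good to about 2 mm. A picture is of the moment at which its call begins. There is no depth.
- robot.finish_job(): hands the job in, once; it reports no verdict.
The state is a dict: "time_s": time; "qpos": joint angles; "joint_velocities": joint speeds; "tau": joint torques, N m; "ee_pos": TCP position; "orientation": TCP orientation; "contact_force": force on the tool from outside, world axes, zero at the start; "wrist_torque": the same for the moment, N m; "grip_width": opening from 0.0 (shut) to 1.0 (fully open).
Only numpy, scipy, OpenCV 4.12 (cv2) and the standard library are available. Lean on these libraries where they do the work, as an engineer would, in place of code of your own. Each camera call takes 0.05 s, during which the arm holds its last target. There are 200 camera calls.

## Working session

There is one attempt and no reset: what is moved stays moved. The work goes in short steps, Python scripts to look and compute and a tool call to move; the robot and the scene stay as the last step left them, time stands still between calls to the robot, and variables do not carry over. Pictures are saved under pics/ and viewed, about 12 in all and at most 16, crops included, and the job is handed in when it is done.

Besides the shell and the picture viewer there is one more tool, called by a JSON object that holds its "name" and its "arguments". play_rows: Moves the arm, as the interface text tells. Its arguments: {"type":"object","properties":{"plan":{"type":"array","items":{"type":"object","properties":{"translation":{"type":"array","items":{"type":"number"}},"delta_rot":{"type":"array","items":{"type":"number"}},"fingers":{"type":"number"}}}},"newtons":{"type":"number"}},"required":["plan"]}

```bash
mkdir -p pics; cat > h.py <<'E'
import numpy as np, cv2, pickle
from station import robot
def snap(n):
    c=robot.capture(n)
    for k in('mtx','dist','R','t'): c[k]=np.array(c[k],float)
    c['image']=np.array(c['image']); return c
def save(c,f,roi=None,s=1.5):
    im=c['image'][:,:,::-1]
    if roi: x0,y0,x1,y1=roi; im=im[y0:y1,x0:x1]
    cv2.imwrite('pics/'+f,cv2.resize(im,None,fx=s,fy=s,interpolation=cv2.INTER_CUBIC))
def ray(c,uv):
    p=cv2.undistortPoints(np.array([[uv]],float),c['mtx'],c['dist'])[0,0]
    d=c['R'].T@np.array([p[0],p[1],1]); o=-c['R'].T@c['t']; return o,d/np.linalg.norm(d)
def onz(c,uv,z):
    o,d=ray(c,uv); return o+d*(z-o[2])/d[2]
def proj(c,X):
    return cv2.projectPoints(np.array(X,float).reshape(-1,1,3),cv2.Rodrigues(c['R'])[0],c['t'],c['mtx'],c['dist'])[0][:,0]
def tri(c1,u1,c2,u2):
    o1,d1=ray(c1,u1);o2,d2=ray(c2,u2)
    s=np.linalg.lstsq(np.c_[d1,-d2],o2-o1,rcond=None)[0]
    a=o1+s[0]*d1;b=o2+s[1]*d2; return (a+b)/2,np.linalg.norm(a-b)
E
python3 - <<'E'
from h import *
print(robot.state())
for n in('scene','top'):
    c=snap(n); pickle.dump(c,open(n+'.pkl','wb')); save(c,n+'0.png'); print(n,-c['R'].T@c['t'],c['mtx'][0,0])
E
```

```text
{'time_s': 0.0, 'qpos': array([-1.28825036e+00,  3.78054490e-01,  7.96037288e-02,  1.27438864e+00,
        2.09419905e-05,  1.46045199e+00]), 'joint_velocities': array([ 0.00032643,  0.00078137,  0.00013613, -0.00136107, -0.00144887,
        0.00031053]), 'tau': array([ 2.30413520e-03, -4.63604414e+01,  2.69875073e+01,  2.08118814e-02,
       -3.33244770e-04,  1.56988502e-06]), 'ee_pos': array([ 0.21993793, -0.53052162,  0.21365721]), 'orientation': array([-3.13956431e+00, -2.45799454e-04,  3.92890037e-01]), 'contact_force': array([-0.47050865,  0.59462404,  0.41557198]), 'wrist_torque': array([-0.03977226,  0.02758128,  0.01145214]), 'grip_width': 1.000781523775402}
scene [-0.09107994  0.51914201  0.94621321] 403.5605243239028
top [ 0.33452374 -0.00719073  1.06795966] 370.7656551113414
```

View pics/scene0.png

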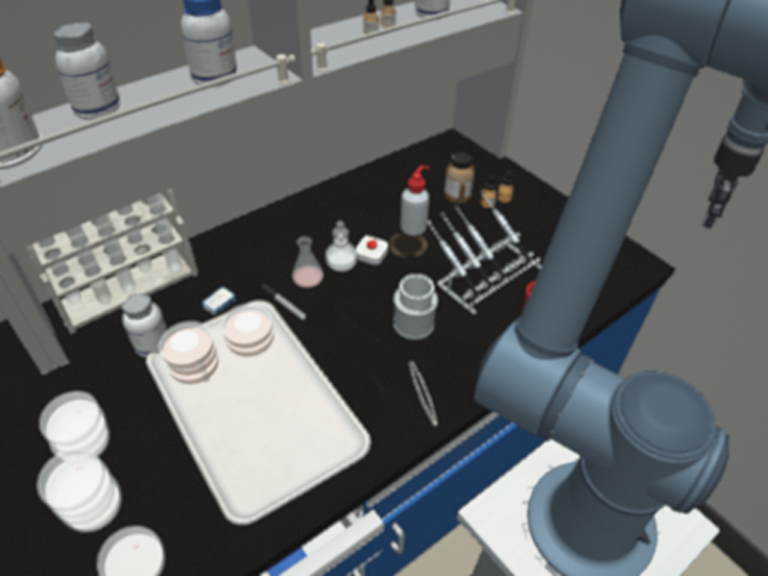

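View pics/top0.png

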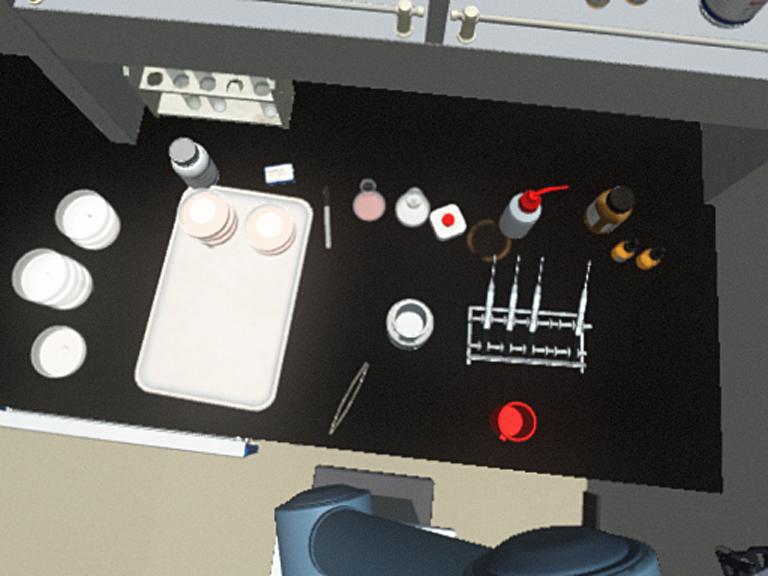

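The top view (1.5x) shows the plain can and pot at (410,323), the red look-alike at (515,421), four loops at x≈490, 514, 538 and 585, the tray at (225,297) with the plates at its far end, and the flask and timer at (369,200) and (448,222). What could be taken for the pot: the red mug at (515,421) or the can and pot at (410,323). I choose the plain metal one and check it in a crop.

```bash
python3 - <<'E'
from h import *
t=pickle.load(open('top.pkl','rb'));s=pickle.load(open('scene.pkl','rb'))
a=t['image'][165:265,250:410,::-1];b=s['image'][125:225,245:405,::-1]
cv2.imwrite('pics/crop1.png',np.vstack([cv2.resize(i,(480*1,300),interpolation=cv2.INTER_CUBIC) for i in(a,b)]))
f=lambda u,v:(u/1.5,v/1.5)
print('tray corners',[onz(t,f(*p),.016).round(3)[:2] for p in[(187,188),(311,202),(270,408),(137,388)]])
print('pot rim',onz(t,f(411,322),.110).round(3))
print('tips',[onz(t,f(*p),.12).round(3)[:2] for p in[(493,257),(517,258),(542,259),(588,263)]])
print('flask',onz(t,f(368,205),.03),'timer',onz(t,f(448,222),.038),'red',onz(t,f(515,421),.05))
E
```

```text
tray corners [array([0.737, 0.442]), array([0.735, 0.186]), array([0.324, 0.202]), array([0.331, 0.456])]
pot rim [ 0.498 -0.037  0.11 ]
tips [array([ 0.629, -0.169]), array([ 0.632, -0.212]), array([ 0.635, -0.256]), array([ 0.637, -0.338])]
flask [0.73603812 0.06946348 0.03      ] timer [ 0.71560411 -0.09102387  0.038     ] red [ 0.35262893 -0.24081626  0.05      ]
```

View pics/crop1.png

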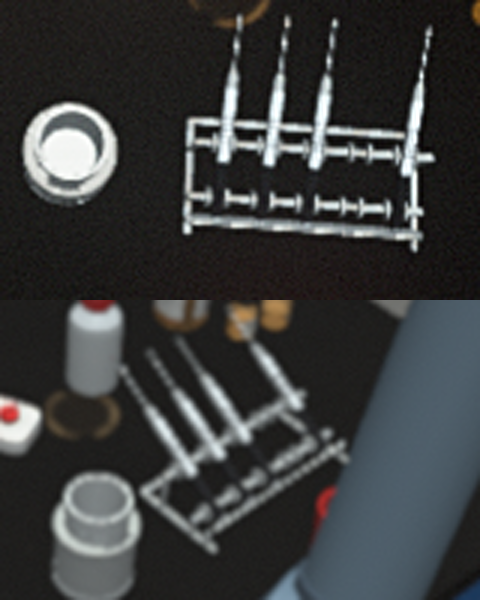

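The crop confirms a plain metal pot, open and pale inside, seated in the steel can at crop (70,145), with four loops lying wire end away from the robot. Next come the pot's rim from two views and the loops' lines.

```bash
python3 - <<'E'
from h import *
t=pickle.load(open('top.pkl','rb'));s=pickle.load(open('scene.pkl','rb'))
P,e=tri(t,(250+71/3,165+143/3),s,(245+100/3,125+192/3));print('rim tri',P.round(3),e)
C,e=tri(t,(250+70/3,165+152/3),s,(245+97/3,125+223/3));print('can mouth?',C.round(3),e)
print([onz(t,(250+u/3,165+v/3),.11).round(3) for u,v in[(71,143)]])
# loops: sleeve junction (60mm from butt: z~.05), tip
for j,tip,sc in[((225,162),(240,20),(124,368)),((270,163),(288,20),(151,352)),((316,166),(335,22),(180,341)),((408,172),(430,30),(232,311))]:
    a=onz(t,(250+j[0]/3,165+j[1]/3),.050);b=onz(t,(250+tip[0]/3,165+tip[1]/3),.12)
    d=b-a;T,e=tri(t,(250+tip[0]/3,165+tip[1]/3),s,(245+sc[0]/3,125+(sc[1]-300)/3))
    print(a.round(3),b.round(3),'len',np.linalg.norm(d).round(3),'yaw',np.arctan2(d[1],d[0]).round(3),'grasp110',(b-d*90/140).round(3),'tri tip',T.round(3),round(e,4))
E
```

```text
rim tri [ 0.502 -0.036  0.119] 0.0007204967166985119
can mouth? [ 0.502 -0.036  0.074] 0.0008743855185017472
[array([ 0.503, -0.036,  0.11 ])]
[ 0.513 -0.18   0.05 ] [ 0.629 -0.173  0.12 ] len 0.136 yaw 0.065 grasp110 [ 0.554 -0.178  0.075] tri tip [ 0.628 -0.173  0.119] 0.0014
[ 0.516 -0.222  0.05 ] [ 0.633 -0.215  0.12 ] len 0.137 yaw 0.056 grasp110 [ 0.558 -0.219  0.075] tri tip [ 0.634 -0.216  0.117] 0.0019
[ 0.518 -0.264  0.05 ] [ 0.636 -0.257  0.12 ] len 0.137 yaw 0.062 grasp110 [ 0.561 -0.262  0.075] tri tip [ 0.637 -0.261  0.109] 0.0057
[ 0.522 -0.349  0.05 ] [ 0.639 -0.341  0.12 ] len 0.136 yaw 0.068 grasp110 [ 0.564 -0.346  0.075] tri tip [ 0.64  -0.345  0.112] 0.0035
```

{"name": "play_rows", "arguments": {"plan": [{"translation":[0.1,0.18,0.066],"delta_rot":[0,0,0],"fingers":1},{"translation":[0.1,0.18,0.066],"delta_rot":[0,0,0],"fingers":1},{"translation":[0.1,0.18,0.066],"delta_rot":[0,0,0],"fingers":1},{"translation":[0.1,0.18,0.066],"delta_rot":[0,0,0],"fingers":1},{"translation":[0.1,0.18,0.066],"delta_rot":[0,0,0],"fingers":1},{"translation":[0.283,0.495,0.066],"delta_rot":[0,0,0],"fingers":1},{"translation":[0.283,0.495,0.066],"delta_rot":[0,0,0],"fingers":1},{"translation":[0.283,0.495,0.066],"delta_rot":[0,0,0],"fingers":1},{"translation":[0.283,0.495,0.066],"delta_rot":[0,0,0],"fingers":1},{"translation":[0.283,0.495,0.066],"delta_rot":[0,0,0],"fingers":1}], "newtons": 60}}

```text
time_s: 0.93
ee_pos: [0.4214, -0.1756, 0.2794]
orientation: [-3.141, 0.0, 0.392]
contact_force: [-0.1, -0.6, -0.6]
grip_width: 0.999
```

{"name": "play_rows", "arguments": {"plan": [{"translation":[0.075,0.13,0],"delta_rot":[0,0,0],"fingers":1},{"translation":[0.075,0.13,0],"delta_rot":[0,0,0],"fingers":1},{"translation":[0.075,0.13,0],"delta_rot":[0,0,0],"fingers":1},{"translation":[0.075,0.13,0],"delta_rot":[0,0,0],"fingers":1},{"translation":[0.075,0.13,0],"delta_rot":[0,0,0],"fingers":1},{"translation":[0.075,0.13,0],"delta_rot":[0,0,0],"fingers":1},{"translation":[0.075,0.13,0],"delta_rot":[0,0,0],"fingers":1}]}}

```text
time_s: 1.52
ee_pos: [0.4955, -0.048, 0.2792]
orientation: [-3.141, 0.001, 0.393]
contact_force: [-0.6, -0.4, -0.6]
grip_width: 1.0
```

```bash
python3 - <<'E'
from h import *
print(robot.state()['ee_pos'],robot.state()['qpos'].round(2))
w=snap('wrist'); pickle.dump(w,open('w.pkl','wb')); save(w,'wrist1.png'); print(proj(w,[.503,-.036,.11])*1.5, -w['R'].T@w['t'])
E
```

```text
[ 0.49550464 -0.04796269  0.27919644] [-0.22  0.21  0.02  1.38 -0.    2.53]
[[368.7509453  243.01457946]] [ 0.56720633 -0.01884363  0.43901986]
```

View pics/wrist1.png

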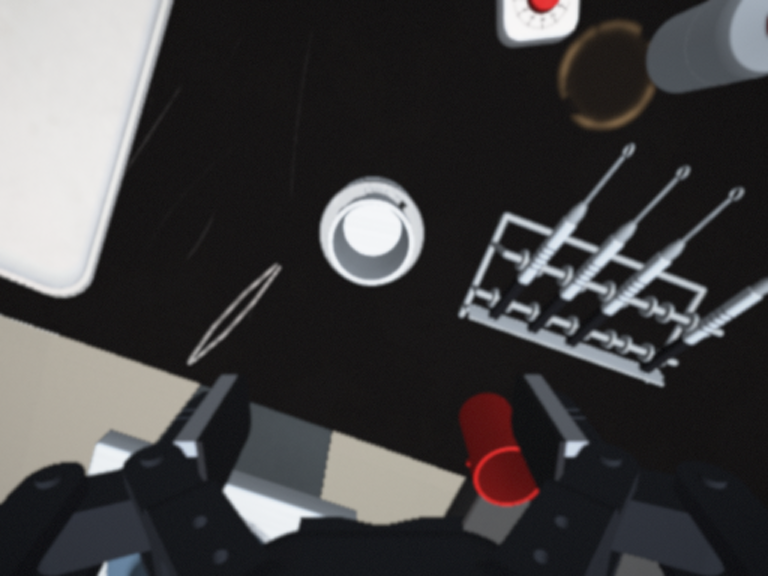

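The wrist view shows the pot's rim centred at (371,240), 3 px from the predicted (369,243). A dark notch gap shows at (402,204) on the can's flange.

{"name": "play_rows", "arguments": {"plan": [{"translation":[0.0075,0.012,-0.04],"delta_rot":[0,0,0],"fingers":1},{"translation":[0.0075,0.012,-0.08],"delta_rot":[0,0,0],"fingers":1},{"translation":[0.0075,0.012,-0.12],"delta_rot":[0,0,0],"fingers":1},{"translation":[0.0075,0.012,-0.15],"delta_rot":[0,0,0],"fingers":1},{"translation":[0.0075,0.012,-0.17],"delta_rot":[0,0,0],"fingers":1},{"translation":[0.0075,0.012,-0.184],"delta_rot":[0,0,0],"fingers":1},{"translation":[0.0075,0.012,-0.184],"delta_rot":[0,0,0],"fingers":1},{"translation":[0.0075,0.012,-0.184],"delta_rot":[0,0,0],"fingers":1}]}}

```text
time_s: 2.23
ee_pos: [0.5024, -0.0367, 0.0953]
orientation: [-3.141, 0.002, 0.391]
contact_force: [1.2, 0.9, 0.1]
grip_width: 1.0
```

```bash
python3 - <<'E'
from h import *
w=snap('wrist'); save(w,'wrist2.png')
E
```

```text
(no output)
```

View pics/wrist2.png

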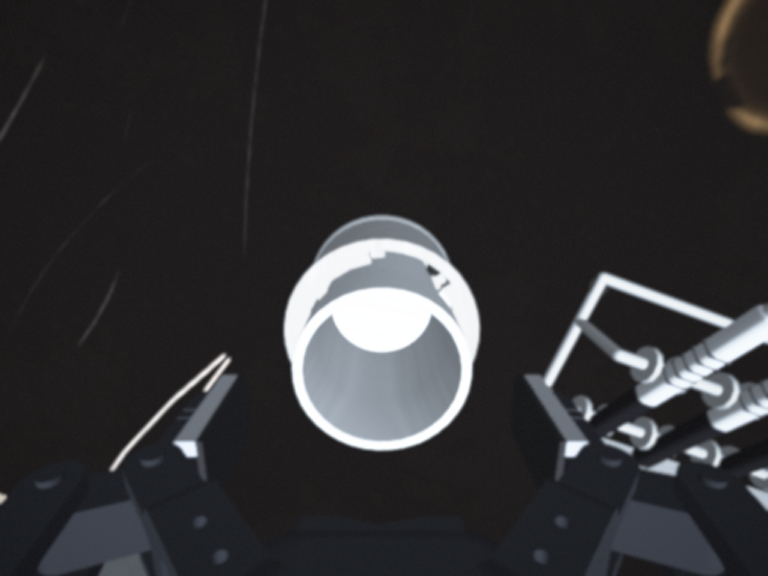

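Wrist view: the rim is centred at (382,368), midway between the pads at x≈237 and 525. Closing now.

{"name": "play_rows", "arguments": {"plan": [{"translation":[0,0,0],"delta_rot":[0,0,0],"fingers":-1},{"translation":[0,0,0],"delta_rot":[0,0,0],"fingers":-1},{"translation":[0,0,0],"delta_rot":[0,0,0],"fingers":-1},{"translation":[0,0,0],"delta_rot":[0,0,0],"fingers":-1},{"translation":[0,0,0],"delta_rot":[0,0,0],"fingers":-1},{"translation":[0,0,0],"delta_rot":[0,0,0],"fingers":-1}], "newtons": 70}}

```text
time_s: 2.78
ee_pos: [0.5037, -0.0356, 0.0958]
orientation: [3.141, -0.0, 0.393]
contact_force: [0.9, -0.1, 0.8]
grip_width: 0.142
```

```bash
python3 - <<'E'
from h import *
print(robot.state()['grip_width'])
w=snap('wrist'); save(w,'wrist3.png',s=1.0)
E
```

```text
0.1415800120848116
```

View pics/wrist3.png

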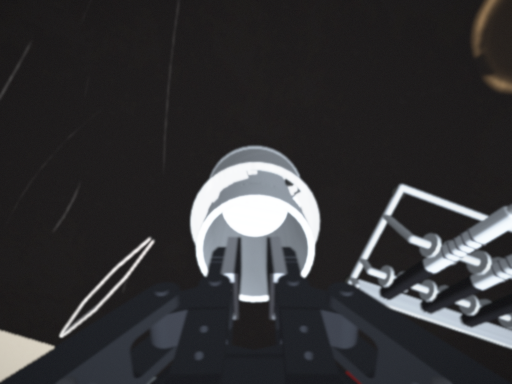

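```bash
python3 - <<'E'
from h import *
w=snap('wrist');p=robot.state()['ee_pos'];print(p,robot.state()['grip_width'])
for dz in(-.019,0,.02,.04,.06): print(dz,proj(w,p+[0,0,dz]).round(0))
print('rim',proj(w,[.503,-.036,.11]))
T=np.array([np.cos(.393),np.sin(.393),0])
for dz in(.0,.11):
  print(dz,'rim front/back',proj(w,np.array([.503,-.036,dz])+.032*T),proj(w,np.array([.503,-.036,dz])-.032*T))
E
```

```text
[ 0.50357752 -0.03557723  0.09562772] 0.003764235142850247
-0.019 [[253. 226.]]
0 [[253. 239.]]
0.02 [[253. 255.]]
0.04 [[253. 277.]]
0.06 [[252. 305.]]
rim [[252.98934014 251.35565243]]
0.0 rim front/back [[253.22751028 156.35757562]] [[253.24438896 225.22973816]]
0.11 rim front/back [[252.95928579 194.90033722]] [[253.01562881 301.61193021]]
```

```bash
python3 - <<'E'
from h import *
w=snap('wrist'); save(w,'wrist4.png',(160,120,352,384),2.2)
print(robot.state()['contact_force'])
E
```

```text
[-0.36932004  0.3756489   0.09111256]
```

View pics/wrist4.png

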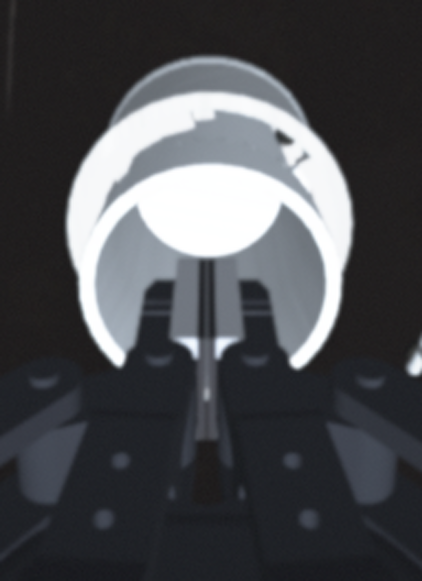

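```bash
python3 - <<'E'
from h import *
w=snap('wrist');p=robot.state()['ee_pos']
for u1,u2 in[((157,250),(350,250)),((157,250),(350,250))][:1]:
    o,d1=ray(w,u1);_,d2=ray(w,u2)
    # scale both rays to equal camera depth with separation .085
    z=lambda d:(w['R']@d)[2]
    a=d1/z(d1);b=d2/z(d2);s=.085/np.linalg.norm(a-b)
    print('tips rel TCP',(o+s*a-p).round(3),(o+s*b-p).round(3),'mid',((2*o+s*(a+b))/2-p).round(3))
print('TCP+11mm fwd proj',proj(w,p+.011*np.array([np.cos(.393),np.sin(.393),0])), robot.state())
E
```

```text
tips rel TCP [-0.003  0.044  0.041] [ 0.03  -0.034  0.041] mid [0.013 0.005 0.041]
TCP+11mm fwd proj [[252.75454825 221.10630668]] {'time_s': 2.9833, 'qpos': array([-1.96230932e-01,  3.07731239e-01, -3.39141750e-01,  9.24014247e-01,
       -9.98809401e-05,  2.55246473e+00]), 'joint_velocities': array([-0.00014747, -0.00024   , -0.00075376,  0.00180012,  0.00041369,
       -0.00105274]), 'tau': array([ 8.78600422e-04, -4.03022039e+01,  2.43851674e+01,  1.04670227e-03,
       -3.30290422e-04, -3.90789285e-05]), 'ee_pos': array([ 0.50348409, -0.03558188,  0.09553376]), 'orientation': array([3.14156012e+00, 1.31081412e-04, 3.92896993e-01]), 'contact_force': array([ 0.25782205,  0.53223987, -0.00937656]), 'wrist_torque': array([ 0.07902712,  0.06678449, -0.00163151]), 'grip_width': 0.002212606076744422}
```

```bash
python3 - <<'E'
from h import *
c=snap('scene');p=robot.state()['ee_pos']
im=c['image'].copy()
for dz,col in((-.019,(255,0,0)),(0,(0,255,0)),(.04,(255,255,0))):
    u=proj(c,p+[0,0,dz])[0]; print(dz,u); cv2.circle(im,tuple(int(round(i)) for i in u),1,col,-1)
c['image']=im; save(c,'scene2.png',(200,100,360,250),4)
E
```

```text
-0.019 [276.94339783 198.5749711 ]
0 [277.31332865 194.13431468]
0.04 [278.11874995 184.44085878]
```

View pics/scene2.png

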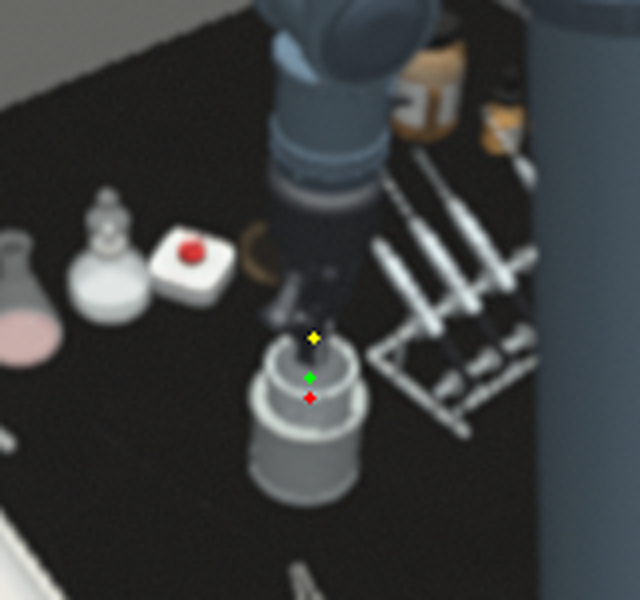

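Scene crop: the shut fingertips sit at about (310,362), roughly 20 mm above the reported TCP and just over the rim. So the pads end short of the reported TCP instead of 19 mm beyond it, and I will aim 38–40 mm lower.

{"name": "play_rows", "arguments": {"plan": [{"translation":[0,0,0.02],"delta_rot":[0,0,0],"fingers":1},{"translation":[0,0,0.02],"delta_rot":[0,0,0],"fingers":1},{"translation":[0,0,0.02],"delta_rot":[0,0,0],"fingers":1},{"translation":[0,0,0.02],"delta_rot":[0,0,0],"fingers":1},{"translation":[0,0,0.02],"delta_rot":[0,0,0],"fingers":1},{"translation":[0,0,0.02],"delta_rot":[0,0,0],"fingers":1},{"translation":[0,0,0.02],"delta_rot":[0,0,0],"fingers":1},{"translation":[0,0,0.02],"delta_rot":[0,0,0],"fingers":1}]}}

```text
time_s: 3.7
ee_pos: [0.5032, -0.0356, 0.1152]
orientation: [-3.141, 0.001, 0.393]
contact_force: [-0.1, -0.1, 0.4]
grip_width: 1.0
```

{"name": "play_rows", "arguments": {"plan": [{"translation":[0,0,-0.02],"delta_rot":[0,0,0],"fingers":1},{"translation":[0,0,-0.035],"delta_rot":[0,0,0],"fingers":1},{"translation":[0,0,-0.045],"delta_rot":[0,0,0],"fingers":1},{"translation":[0,0,-0.052],"delta_rot":[0,0,0],"fingers":1},{"translation":[0,0,-0.057],"delta_rot":[0,0,0],"fingers":1},{"translation":[0,0,-0.06],"delta_rot":[0,0,0],"fingers":1},{"translation":[0,0,-0.06],"delta_rot":[0,0,0],"fingers":1}]}}

```text
time_s: 4.28
ee_pos: [0.5034, -0.0356, 0.0553]
orientation: [-3.141, 0.0, 0.393]
contact_force: [-0.4, 0.5, 0.1]
grip_width: 1.001
```

```bash
python3 - <<'E'
from h import *
w=snap('wrist');c=snap('scene')
print(robot.state()['ee_pos'])
a=w['image'][120:384,100:412,::-1];b=c['image'][130:240,212:342,::-1]
cv2.imwrite('pics/pair.png',np.hstack([cv2.resize(a,(390,330)),cv2.resize(b,(390,330),interpolation=cv2.INTER_CUBIC)]))
E
```

```text
[ 0.50399393 -0.03571748  0.05602071]
```

View pics/pair.png

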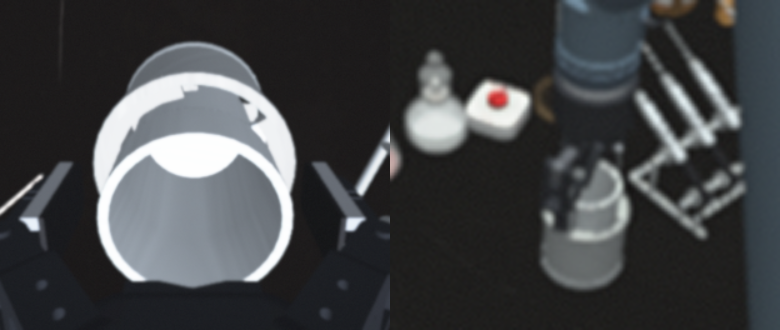

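The fingers now straddle the collar, with the tips just above the can's bead in the scene half at (560,225). Closing on it.

{"name": "play_rows", "arguments": {"plan": [{"translation":[0,0,0],"delta_rot":[0,0,0],"fingers":-1},{"translation":[0,0,0],"delta_rot":[0,0,0],"fingers":-1},{"translation":[0,0,0],"delta_rot":[0,0,0],"fingers":-1},{"translation":[0,0,0],"delta_rot":[0,0,0],"fingers":-1},{"translation":[0,0,0],"delta_rot":[0,0,0],"fingers":-1},{"translation":[0,0,0],"delta_rot":[0,0,0],"fingers":-1}], "newtons": 70}}

```text
time_s: 4.88
ee_pos: [0.5044, -0.0358, 0.0568]
orientation: [3.14, -0.002, 0.393]
contact_force: [-0.3, -0.8, 5.7]
grip_width: 0.745
```

{"name": "play_rows", "arguments": {"plan": [{"translation":[0,0,0],"delta_rot":[0,0,6],"fingers":-1},{"translation":[0,0,0],"delta_rot":[0,0,12],"fingers":-1},{"translation":[0,0,0],"delta_rot":[0,0,18],"fingers":-1},{"translation":[0,0,0],"delta_rot":[0,0,24],"fingers":-1},{"translation":[0,0,0],"delta_rot":[0,0,30],"fingers":-1},{"translation":[0,0,0],"delta_rot":[0,0,36],"fingers":-1},{"translation":[0,0,0],"delta_rot":[0,0,42],"fingers":-1},{"translation":[0,0,0],"delta_rot":[0,0,48],"fingers":-1},{"translation":[0,0,0],"delta_rot":[0,0,53],"fingers":-1},{"translation":[0,0,0],"delta_rot":[0,0,53],"fingers":-1}]}}

```text
time_s: 5.72
ee_pos: [0.5041, -0.035, 0.0568]
orientation: [3.14, -0.002, 1.321]
contact_force: [-1.0, 1.6, 6.9]
grip_width: 0.751
```

```bash
python3 - <<'E'
from h import *
s=robot.state();print(s['contact_force'],s['wrist_torque'],s['orientation'])
w=snap('wrist');c=snap('scene')
a=w['image'][120:384,100:412,::-1];b=c['image'][130:240,212:342,::-1]
cv2.imwrite('pics/pair2.png',np.hstack([cv2.resize(a,(390,330)),cv2.resize(b,(390,330),interpolation=cv2.INTER_CUBIC)]))
E
```

```text
[-0.95337068  1.55135954  6.92432574] [0.42238072 0.56879855 0.02610877] [ 3.14028700e+00 -1.55137331e-03  1.32120303e+00]
```

View pics/pair2.png

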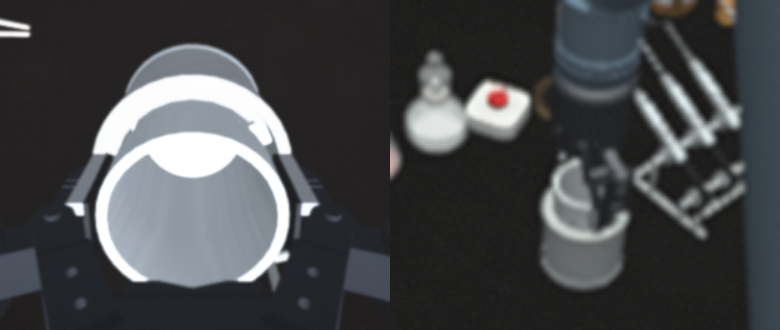

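The white lug now shows in the gap at (260,130) on the flange's right side. I test with a small 6 mm pull and read the force.

{"name": "play_rows", "arguments": {"plan": [{"translation":[0,0,0.002],"delta_rot":[0,0,0],"fingers":-1},{"translation":[0,0,0.004],"delta_rot":[0,0,0],"fingers":-1},{"translation":[0,0,0.006],"delta_rot":[0,0,0],"fingers":-1},{"translation":[0,0,0.006],"delta_rot":[0,0,0],"fingers":-1},{"translation":[0,0,0.006],"delta_rot":[0,0,0],"fingers":-1}]}}

```text
time_s: 6.23
ee_pos: [0.5034, -0.0357, 0.0617]
orientation: [-3.141, 0.0, 1.318]
contact_force: [-0.0, 0.5, -1.4]
grip_width: 0.744
```

{"name": "play_rows", "arguments": {"plan": [{"translation":[0,0,0.002],"delta_rot":[0,0,0],"fingers":-1},{"translation":[0,0,0.004],"delta_rot":[0,0,0],"fingers":-1},{"translation":[0,0,0.004],"delta_rot":[0,0,0],"fingers":-1},{"translation":[0,0,0.004],"delta_rot":[0,0,0],"fingers":-1}]}}

```text
time_s: 6.57
ee_pos: [0.5036, -0.0357, 0.0658]
orientation: [3.141, 0.0, 1.318]
contact_force: [-1.1, -0.1, -2.3]
grip_width: 0.745
```

```bash
python3 - <<'E'
from h import *
s=robot.state();print(s['ee_pos'],s['contact_force'])
w=snap('wrist');c=snap('scene')
a=w['image'][120:384,100:412,::-1];b=c['image'][130:240,212:342,::-1]
cv2.imwrite('pics/pair3.png',np.hstack([cv2.resize(a,(390,330)),cv2.resize(b,(390,330),interpolation=cv2.INTER_CUBIC)]))
E
```

```text
[ 0.50355395 -0.03567317  0.06581837] [-1.05222859 -0.09988279 -2.3115492 ]
```

View pics/pair3.png

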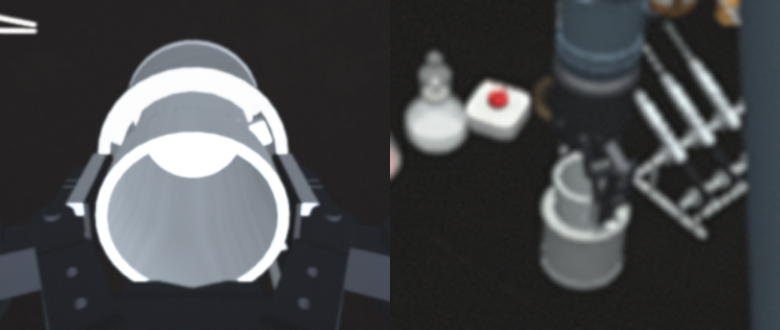

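The pot is rising, with its collar higher over the bead while the can stays put, and the force is small. Pulling clear.

{"name": "play_rows", "arguments": {"plan": [{"translation":[0,0,0.005],"delta_rot":[0,0,0],"fingers":-1},{"translation":[0,0,0.01],"delta_rot":[0,0,0],"fingers":-1},{"translation":[0,0,0.018],"delta_rot":[0,0,0],"fingers":-1},{"translation":[0,0,0.03],"delta_rot":[0,0,0],"fingers":-1},{"translation":[0,0,0.05],"delta_rot":[0,0,0],"fingers":-1},{"translation":[0,0,0.07],"delta_rot":[0,0,0],"fingers":-1},{"translation":[0,0,0.09],"delta_rot":[0,0,0],"fingers":-1},{"translation":[0,0,0.105],"delta_rot":[0,0,0],"fingers":-1},{"translation":[0,0,0.105],"delta_rot":[0,0,0],"fingers":-1},{"translation":[0,0,0.105],"delta_rot":[0,0,0],"fingers":-1}]}}

```text
time_s: 7.5
ee_pos: [0.5046, -0.0358, 0.1718]
orientation: [3.138, -0.0, 1.318]
contact_force: [-0.5, 0.0, -4.2]
grip_width: 0.745
```

{"name": "play_rows", "arguments": {"plan": [{"translation":[-0.001,0.02,0],"delta_rot":[0,0,0],"fingers":-1},{"translation":[-0.004,0.058,0],"delta_rot":[0,0,0],"fingers":-1},{"translation":[-0.006,0.098,0],"delta_rot":[0,0,0],"fingers":-1},{"translation":[-0.008,0.138,0],"delta_rot":[0,0,0],"fingers":-1},{"translation":[-0.01,0.178,0],"delta_rot":[0,0,0],"fingers":-1},{"translation":[-0.012,0.218,0],"delta_rot":[0,0,0],"fingers":-1},{"translation":[-0.014,0.258,0],"delta_rot":[0,0,0],"fingers":-1},{"translation":[-0.016,0.298,0],"delta_rot":[0,0,0],"fingers":-1},{"translation":[-0.018,0.335,0],"delta_rot":[0,0,0],"fingers":-1},{"translation":[-0.02,0.359,0],"delta_rot":[0,0,0],"fingers":-1}]}}

```text
time_s: 8.33
ee_pos: [0.482, 0.3266, 0.1688]
orientation: [-3.139, 0.0, 1.321]
contact_force: [0.0, -0.2, -4.0]
grip_width: 0.747
```

{"name": "play_rows", "arguments": {"plan": [{"translation":[0,0,0],"delta_rot":[0,0,0],"fingers":-1},{"translation":[0,0,-0.03],"delta_rot":[0,0,0],"fingers":-1},{"translation":[0,0,-0.06],"delta_rot":[0,0,0],"fingers":-1},{"translation":[0,0,-0.085],"delta_rot":[0,0,0],"fingers":-1},{"translation":[0,0,-0.1],"delta_rot":[0,0,0],"fingers":-1},{"translation":[0,0,-0.11],"delta_rot":[0,0,0],"fingers":-1},{"translation":[0,0,-0.115],"delta_rot":[0,0,0],"fingers":-1},{"translation":[0,0,-0.118],"delta_rot":[0,0,0],"fingers":-1},{"translation":[0,0,-0.118],"delta_rot":[0,0,0],"fingers":-1}]}}

```text
time_s: 9.08
ee_pos: [0.4837, 0.3232, 0.0525]
orientation: [3.141, 0.0, 1.317]
contact_force: [-0.5, 0.2, -3.4]
grip_width: 0.741
```

{"name": "play_rows", "arguments": {"plan": [{"translation":[0,0,-0.002],"delta_rot":[0,0,0],"fingers":-1},{"translation":[0,0,-0.004],"delta_rot":[0,0,0],"fingers":-1},{"translation":[0,0,-0.004],"delta_rot":[0,0,0],"fingers":-1},{"translation":[0,0,-0.004],"delta_rot":[0,0,0],"fingers":-1}]}}

```text
time_s: 9.42
ee_pos: [0.4839, 0.3236, 0.0491]
orientation: [3.141, -0.001, 1.318]
contact_force: [0.3, 0.3, -3.0]
grip_width: 0.747
```

{"name": "play_rows", "arguments": {"plan": [{"translation":[0,0,-0.0015],"delta_rot":[0,0,0],"fingers":-1},{"translation":[0,0,-0.003],"delta_rot":[0,0,0],"fingers":-1},{"translation":[0,0,-0.003],"delta_rot":[0,0,0],"fingers":-1},{"translation":[0,0,-0.003],"delta_rot":[0,0,0],"fingers":-1}]}}

```text
time_s: 9.75
ee_pos: [0.4843, 0.3239, 0.0483]
orientation: [3.14, -0.002, 1.318]
contact_force: [-3.1, -2.5, 12.2]
grip_width: 0.745
```

Contact at +12 N, so the pot is on the tray floor. Releasing and rising.

{"name": "play_rows", "arguments": {"plan": [{"translation":[0,0,0.001],"delta_rot":[0,0,0],"fingers":-1},{"translation":[0,0,0.001],"delta_rot":[0,0,0],"fingers":1},{"translation":[0,0,0.001],"delta_rot":[0,0,0],"fingers":1},{"translation":[0,0,0.001],"delta_rot":[0,0,0],"fingers":1},{"translation":[0,0,0.001],"delta_rot":[0,0,0],"fingers":1},{"translation":[0,0,0.001],"delta_rot":[0,0,0],"fingers":1},{"translation":[0,0,0.001],"delta_rot":[0,0,0],"fingers":1}]}}

```text
time_s: 10.33
ee_pos: [0.4835, 0.3233, 0.0464]
orientation: [-3.142, 0.0, 1.318]
contact_force: [0.2, 0.3, 0.3]
grip_width: 0.998
```

{"name": "play_rows", "arguments": {"plan": [{"translation":[0,0,0.03],"delta_rot":[0,0,7],"fingers":1},{"translation":[0,0,0.07],"delta_rot":[0,0,14],"fingers":1},{"translation":[0,0,0.11],"delta_rot":[0,0,21],"fingers":1},{"translation":[0,0,0.15],"delta_rot":[0,0,28],"fingers":1},{"translation":[0,0,0.19],"delta_rot":[0,0,35],"fingers":1},{"translation":[0,0,0.2],"delta_rot":[0,0,42],"fingers":1},{"translation":[0,-0.04,0.2],"delta_rot":[0,0,49],"fingers":1},{"translation":[0,-0.08,0.2],"delta_rot":[0,0,56],"fingers":1},{"translation":[0,-0.12,0.2],"delta_rot":[0,0,63],"fingers":1},{"translation":[0,-0.16,0.2],"delta_rot":[0,0,70],"fingers":1}]}}

```text
time_s: 11.17
ee_pos: [0.4835, 0.1681, 0.2467]
orientation: [3.141, 0.001, 2.523]
contact_force: [1.1, -0.5, 0.3]
grip_width: 0.999
```

```bash
python3 - <<'E'
from h import *
t=snap('top');s=snap('scene');pickle.dump(t,open('top2.pkl','wb'));pickle.dump(s,open('scene3.pkl','wb'))
a=t['image'][100:300,60:420,::-1]
cv2.imwrite('pics/top2.png',cv2.resize(a,None,fx=2.2,fy=2.2,interpolation=cv2.INTER_CUBIC))
print(robot.state()['qpos'].round(2))
E
```

```text
[ 0.21  0.24 -0.03  1.3  -0.    0.84]
```

View pics/top2.png

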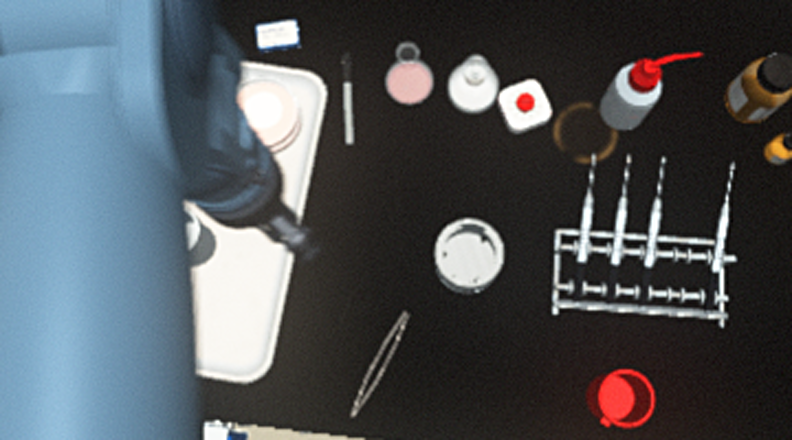

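The top view shows the empty can still at (469,253), the pot standing on the tray at about (195,240) partly behind the wrist, and four loops in the rest. Now the leftmost loop.

{"name": "play_rows", "arguments": {"plan": [{"translation":[0.008,-0.035,0],"delta_rot":[0,0,4],"fingers":0.5},{"translation":[0.016,-0.073,0],"delta_rot":[0,0,8],"fingers":0},{"translation":[0.024,-0.112,0],"delta_rot":[0,0,12],"fingers":-0.4},{"translation":[0.032,-0.151,-0.01],"delta_rot":[0,0,17],"fingers":-0.4},{"translation":[0.04,-0.19,-0.02],"delta_rot":[0,0,22],"fingers":-0.4},{"translation":[0.048,-0.229,-0.03],"delta_rot":[0,0,27],"fingers":-0.4},{"translation":[0.056,-0.268,-0.04],"delta_rot":[0,0,32],"fingers":-0.4},{"translation":[0.064,-0.307,-0.05],"delta_rot":[0,0,38],"fingers":-0.4},{"translation":[0.0705,-0.338,-0.06],"delta_rot":[0,0,38],"fingers":-0.4},{"translation":[0.0705,-0.338,-0.06],"delta_rot":[0,0,38],"fingers":-0.4}]}}

```text
time_s: 12.1
ee_pos: [0.5545, -0.1735, 0.1838]
orientation: [-3.14, -0.002, -3.11]
contact_force: [0.2, -0.4, 0.0]
grip_width: 0.3
```

{"name": "play_rows", "arguments": {"plan": [{"translation":[0,0,0],"delta_rot":[0,0,0],"fingers":-0.4},{"translation":[0,0,0],"delta_rot":[0,0,0],"fingers":-0.4}]}}

```text
time_s: 12.27
ee_pos: [0.5542, -0.1676, 0.1865]
orientation: [3.14, -0.0, -3.104]
contact_force: [-0.2, -0.4, -0.9]
grip_width: 0.299
```

```bash
python3 - <<'E'
from h import *
s=robot.state();print(s['ee_pos'],s['orientation'],s['qpos'].round(2),s['grip_width'])
w=snap('wrist');save(w,'wrist5.png');pickle.dump(w,open('w5.pkl','wb'))
for g in([.554,-.178,.075],[.629,-.173,.12],[.558,-.219,.075],[.633,-.215,.12]): print(g,(proj(w,g)*1.5).round(0))
E
```

```text
[ 0.55420486 -0.1676451   0.18646712] [ 3.14045651e+00 -4.88789086e-04 -3.10376240e+00] [-0.4   0.39  0.03  1.21  0.   -0.44] 0.2992224569773509
[0.554, -0.178, 0.075] [[364. 279.]]
[0.629, -0.173, 0.12] [[367. 424.]]
[0.558, -0.219, 0.075] [[299. 282.]]
[0.633, -0.215, 0.12] [[294. 428.]]
```

View pics/wrist5.png

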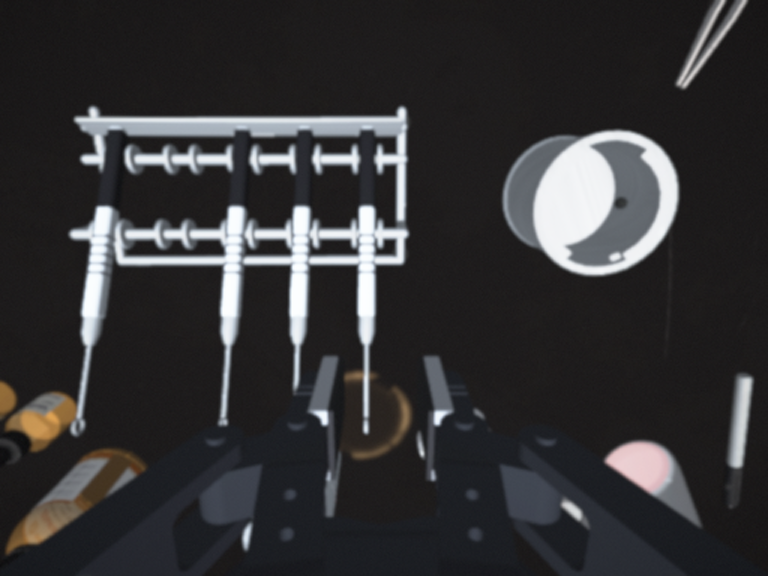

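Wrist view: the leftmost loop's handle runs from (367,210) to (367,340) with its tip at (366,428), within 4 px of prediction. The pads straddle x≈382, so a 10 mm shift in y is needed. Descending.

{"name": "play_rows", "arguments": {"plan": [{"translation":[0,-0.0105,-0.03],"delta_rot":[0,0,1],"fingers":-0.4},{"translation":[0,-0.0105,-0.065],"delta_rot":[0,0,1],"fingers":-0.4},{"translation":[0,-0.0105,-0.095],"delta_rot":[0,0,1],"fingers":-0.4},{"translation":[0,-0.0105,-0.115],"delta_rot":[0,0,1],"fingers":-0.4},{"translation":[0,-0.0105,-0.13],"delta_rot":[0,0,1],"fingers":-0.4},{"translation":[0,-0.0105,-0.141],"delta_rot":[0,0,1],"fingers":-0.4},{"translation":[0,-0.0105,-0.141],"delta_rot":[0,0,1],"fingers":-0.4},{"translation":[0,-0.0105,-0.141],"delta_rot":[0,0,1],"fingers":-0.4}]}}

```text
time_s: 12.98
ee_pos: [0.5544, -0.178, 0.046]
orientation: [3.141, -0.0, -3.085]
contact_force: [-0.1, 0.1, 0.3]
grip_width: 0.3
```

{"name": "play_rows", "arguments": {"plan": [{"translation":[0,0,0],"delta_rot":[0,0,0],"fingers":-1},{"translation":[0,0,0],"delta_rot":[0,0,0],"fingers":-1},{"translation":[0,0,0],"delta_rot":[0,0,0],"fingers":-1},{"translation":[0,0,0],"delta_rot":[0,0,0],"fingers":-1}], "newtons": 40}}

```text
time_s: 13.32
ee_pos: [0.5556, -0.1785, 0.0471]
orientation: [3.141, 0.003, -3.086]
contact_force: [1.4, 5.3, 5.9]
grip_width: 0.104
```

```bash
python3 - <<'E'
from scipy.spatial.transform import Rotation as R
print((R.from_euler('y',-45,degrees=True)*R.from_euler('z',-3.3,degrees=True)).as_rotvec(degrees=True).round(1))
print((R.from_euler('y',-45,degrees=True)*R.from_euler('z',-3.3,degrees=True)*R.from_euler('xyz',[3.141,0,-3.085])).as_euler('xyz').round(2))
E
```

```text
[  1.3 -45.   -3.1]
[3.14 0.79 3.14]
```

{"name": "play_rows", "arguments": {"plan": [{"translation":[0,0,0.015],"delta_rot":[0,0,0],"fingers":-1},{"translation":[0,0,0.04],"delta_rot":[0,0,0],"fingers":-1},{"translation":[0,0,0.075],"delta_rot":[0,0,0],"fingers":-1},{"translation":[0,0,0.115],"delta_rot":[0,0,0],"fingers":-1},{"translation":[0,0,0.155],"delta_rot":[0,0,0],"fingers":-1},{"translation":[0,0,0.19],"delta_rot":[0,0,0],"fingers":-1},{"translation":[0,0,0.205],"delta_rot":[0,0,0],"fingers":-1},{"translation":[0,0,0.205],"delta_rot":[0,0,0],"fingers":-1}]}}

```text
time_s: 13.98
ee_pos: [0.5566, -0.181, 0.2561]
orientation: [-3.136, 0.008, -3.086]
contact_force: [0.5, -1.1, -0.5]
grip_width: 0.101
```

{"name": "play_rows", "arguments": {"plan": [{"translation":[-0.002,0.03,0],"delta_rot":[0.1,-4.5,-0.3],"fingers":-1},{"translation":[-0.005,0.07,0],"delta_rot":[0.3,-9,-0.6],"fingers":-1},{"translation":[-0.007,0.11,0],"delta_rot":[0.4,-13.5,-0.9],"fingers":-1},{"translation":[-0.01,0.15,0],"delta_rot":[0.5,-18,-1.2],"fingers":-1},{"translation":[-0.012,0.19,0],"delta_rot":[0.6,-22.5,-1.5],"fingers":-1},{"translation":[-0.015,0.23,0],"delta_rot":[0.8,-27,-1.9],"fingers":-1},{"translation":[-0.017,0.27,0],"delta_rot":[0.9,-31.5,-2.2],"fingers":-1},{"translation":[-0.02,0.31,0],"delta_rot":[1.0,-36,-2.5],"fingers":-1},{"translation":[-0.022,0.35,0],"delta_rot":[1.1,-40.5,-2.8],"fingers":-1},{"translation":[-0.025,0.39,0],"delta_rot":[1.3,-45,-3.1],"fingers":-1}]}}

```text
time_s: 14.82
ee_pos: [0.5278, 0.2115, 0.2505]
orientation: [3.139, 0.79, 3.137]
contact_force: [1.5, 0.9, -1.6]
grip_width: 0.102
```

{"name": "play_rows", "arguments": {"plan": [{"translation":[-0.003,0.04,0],"delta_rot":[0,0,0],"fingers":-1},{"translation":[-0.006,0.08,0],"delta_rot":[0,0,0],"fingers":-1},{"translation":[-0.008,0.115,0],"delta_rot":[0,0,0],"fingers":-1},{"translation":[-0.008,0.125,0],"delta_rot":[0,0,0],"fingers":-1},{"translation":[-0.008,0.125,0],"delta_rot":[0,0,0],"fingers":-1},{"translation":[-0.008,0.125,0],"delta_rot":[0,0,0],"fingers":-1}]}}

```text
time_s: 15.32
ee_pos: [0.5207, 0.3352, 0.2491]
orientation: [-3.14, 0.784, -3.141]
contact_force: [-0.2, -1.8, -0.6]
grip_width: 0.104
```

```bash
python3 - <<'E'
from h import *
from scipy.spatial.transform import Rotation as R
s=robot.state();print(s['ee_pos'],s['orientation'],s['qpos'].round(2),s['grip_width'])
w=snap('scene');t=snap('top')
B=s['ee_pos']+[-.049,0,-.0858];print('butt est',B, proj(w,B),proj(t,B))
H=B+.11*np.array([.259,0,.966])
P=[.484,.3236,.102]; print('rim proj',proj(w,P),proj(t,P))
u=proj(w,P)[0].astype(int);v=proj(t,P)[0].astype(int);print(u,v)
f=lambda c,u:cv2.resize(c['image'][max(0,u[1]-70):u[1]+70,max(0,u[0]-70):u[0]+70,::-1],(390,390),interpolation=cv2.INTER_CUBIC)
cv2.imwrite('pics/ins1.png',np.hstack([f(w,u),f(t,v)]))
E
```

```text
[0.52067792 0.33517493 0.24908296] [-3.13997329  0.78418862 -3.14118007] [ 0.72  0.   -0.62  0.3  -0.48  0.55] 0.10389507798761699
butt est [0.47167792 0.33517493 0.16328296] [[166.66348261 249.62298617]] [[125.3600781  204.58332653]]
rim proj [[171.82797576 258.51319301]] [[138.34592016 204.95479122]]
[171 258] [138 204]
```

View pics/ins1.png

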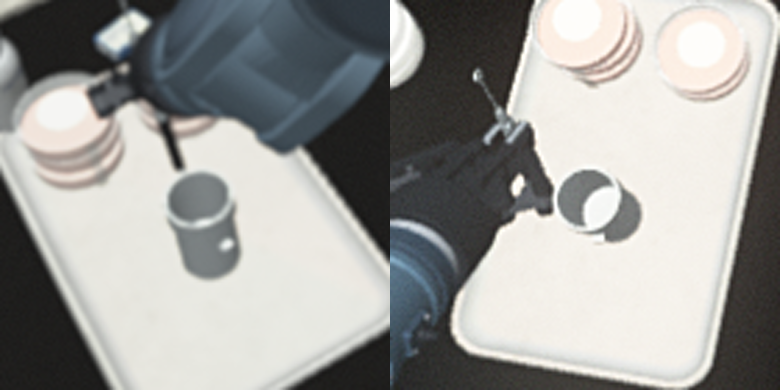

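Scene half: the loop hangs with its black butt at (178,168), just behind the pot's mouth at (199,195), within 2 px of prediction. In the top half the pot stands clear at (589,200). I lower the loop in, watching the force.

{"name": "play_rows", "arguments": {"plan": [{"translation":[0.003,0,-0.03],"delta_rot":[0,0,0],"fingers":-1},{"translation":[0.003,0,-0.06],"delta_rot":[0,0,0],"fingers":-1},{"translation":[0.003,0,-0.085],"delta_rot":[0,0,0],"fingers":-1},{"translation":[0.003,0,-0.105],"delta_rot":[0,0,0],"fingers":-1},{"translation":[0.003,0,-0.12],"delta_rot":[0,0,0],"fingers":-1},{"translation":[0.003,0,-0.126],"delta_rot":[0,0,0],"fingers":-1},{"translation":[0.003,0,-0.126],"delta_rot":[0,0,0],"fingers":-1}]}}

```text
time_s: 16.0
ee_pos: [0.5233, 0.3331, 0.1224]
orientation: [-3.139, 0.783, 3.14]
contact_force: [-0.9, -0.2, -0.0]
grip_width: 0.103
```

{"name": "play_rows", "arguments": {"plan": [{"translation":[0,0,-0.003],"delta_rot":[0,0,0],"fingers":-1},{"translation":[0,0,-0.003],"delta_rot":[0,0,0],"fingers":-0.4},{"translation":[0,0,-0.003],"delta_rot":[0,0,0],"fingers":-0.4},{"translation":[0,0,-0.003],"delta_rot":[0,0,0],"fingers":-0.4},{"translation":[-0.015,0,0.012],"delta_rot":[0,0,0],"fingers":-0.4},{"translation":[-0.035,0,0.032],"delta_rot":[0,0,0],"fingers":-0.4},{"translation":[-0.06,0,0.057],"delta_rot":[0,0,0],"fingers":-0.4},{"translation":[-0.085,0,0.085],"delta_rot":[0,0,0],"fingers":-0.4},{"translation":[-0.1,0,0.12],"delta_rot":[0,0,0],"fingers":-0.4},{"translation":[-0.1,-0.02,0.14],"delta_rot":[0,0,0],"fingers":-0.4}]}}

```text
time_s: 16.83
ee_pos: [0.4233, 0.3195, 0.2699]
orientation: [3.133, 0.789, 3.14]
contact_force: [1.6, 0.8, 1.1]
grip_width: 0.299
```

```bash
cat > look.py <<'E'
from h import *
import sys
w=snap('scene');t=snap('top');s=robot.state();print(s['ee_pos'],s['orientation'],s['time_s'])
f=lambda c,a,b:cv2.resize(c['image'][b-60:b+60,a-60:a+60,::-1],(390,390),interpolation=cv2.INTER_CUBIC)
cv2.imwrite('pics/'+sys.argv[1],np.hstack([f(w,172,240),f(t,138,200)]))
# dark/changed pixels inside the pot region: rim fit vs first look
for n,c,o in(('scene',w,'scene3.pkl'),('top',t,'top.pkl')):
    hs=cv2.cvtColor(c['image'],cv2.COLOR_RGB2GRAY); print(n,'pot area mean',hs[195:215,130:150].mean() if n=='top' else hs[250:270,162:182].mean())
E
python3 look.py ins2.png
```

```text
[0.42542231 0.31720706 0.27139627] [3.12918523 0.79342123 3.13213854] 16.9333
scene pot area mean 126.8125
top pot area mean 164.9
```

View pics/ins2.png

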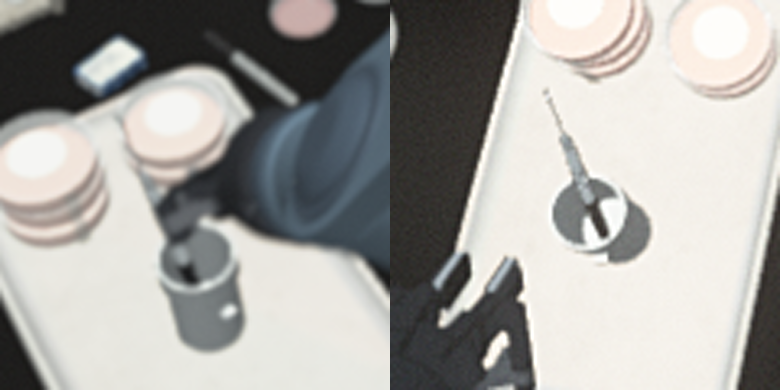

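The first loop stands in the pot, butt inside and leaning forward in both views: scene (180,255), top (590,205). Next the second loop.

{"name": "play_rows", "arguments": {"plan": [{"translation":[0.005,-0.03,0],"delta_rot":[-0.1,4.5,0.3],"fingers":-0.4},{"translation":[0.015,-0.07,0],"delta_rot":[-0.3,9,0.6],"fingers":-0.4},{"translation":[0.025,-0.11,0],"delta_rot":[-0.4,13.5,0.9],"fingers":-0.4},{"translation":[0.035,-0.15,0],"delta_rot":[-0.5,18,1.2],"fingers":-0.4},{"translation":[0.045,-0.188,0],"delta_rot":[-0.6,22.5,1.5],"fingers":-0.4},{"translation":[0.055,-0.226,0],"delta_rot":[-0.8,27,1.9],"fingers":-0.4},{"translation":[0.065,-0.264,0],"delta_rot":[-0.9,31.5,2.2],"fingers":-0.4},{"translation":[0.075,-0.302,0],"delta_rot":[-1.0,36,2.5],"fingers":-0.4},{"translation":[0.085,-0.34,0],"delta_rot":[-1.1,40.5,2.8],"fingers":-0.4},{"translation":[0.095,-0.378,0],"delta_rot":[-1.3,45,3.1],"fingers":-0.4}]}}

```text
time_s: 17.77
ee_pos: [0.5198, -0.0648, 0.2645]
orientation: [3.141, -0.002, -3.087]
contact_force: [0.3, 1.5, 0.3]
grip_width: 0.299
```

{"name": "play_rows", "arguments": {"plan": [{"translation":[0.01,-0.04,0],"delta_rot":[0,0,0],"fingers":-0.4},{"translation":[0.02,-0.08,0],"delta_rot":[0,0,0],"fingers":-0.4},{"translation":[0.03,-0.12,-0.02],"delta_rot":[0,0,0],"fingers":-0.4},{"translation":[0.038,-0.155,-0.05],"delta_rot":[0,0,0],"fingers":-0.4},{"translation":[0.038,-0.155,-0.08],"delta_rot":[0,0,0],"fingers":-0.4},{"translation":[0.038,-0.155,-0.08],"delta_rot":[0,0,0],"fingers":-0.4},{"translation":[0.038,-0.155,-0.08],"delta_rot":[0,0,0],"fingers":-0.4},{"translation":[0.038,-0.155,-0.08],"delta_rot":[0,0,0],"fingers":-0.4}]}}

```text
time_s: 18.43
ee_pos: [0.5575, -0.2166, 0.1855]
orientation: [3.141, 0.0, -3.086]
contact_force: [0.9, 0.7, 0.6]
grip_width: 0.299
```

```bash
cat > chk.py <<'E'
from h import *
w=snap('wrist');g=cv2.cvtColor(w['image'],cv2.COLOR_RGB2GRAY)
for G in([.558,-.219,.075],[.561,-.262,.075],[.564,-.346,.075]):
    u,v=proj(w,G)[0]
    if not(0<u<511 and 0<v<383): print(G,'out');continue
    r=(g[int(round(v))]>120).astype(int);e=np.flatnonzero(np.diff(np.r_[0,r,0]))
    print(G,(u.round(1),v.round(1)),[(((a+b-1)/2),'y=%.4f'%onz(w,((a+b-1)/2,v),.08)[1]) for a,b in e.reshape(-1,2) if b-a>3])
E
python3 chk.py
```

```text
[0.558, -0.219, 0.075] (np.float64(251.3), np.float64(186.8)) [(np.float64(115.0), 'y=-0.3437'), (np.float64(206.5), 'y=-0.2601'), (np.float64(251.5), 'y=-0.2188')]
[0.561, -0.262, 0.075] (np.float64(205.2), np.float64(187.4)) [(np.float64(115.0), 'y=-0.3437'), (np.float64(206.5), 'y=-0.2601'), (np.float64(251.5), 'y=-0.2188')]
[0.564, -0.346, 0.075] (np.float64(114.9), np.float64(185.6)) [(np.float64(115.0), 'y=-0.3436'), (np.float64(206.5), 'y=-0.2601'), (np.float64(251.5), 'y=-0.2189')]
```

Loops are where expected: y = -0.219, -0.260 and -0.344.

{"name": "play_rows", "arguments": {"plan": [{"translation":[0.0005,-0.0022,-0.03],"delta_rot":[0,0,0],"fingers":-0.4},{"translation":[0.0005,-0.0022,-0.065],"delta_rot":[0,0,0],"fingers":-0.4},{"translation":[0.0005,-0.0022,-0.095],"delta_rot":[0,0,0],"fingers":-0.4},{"translation":[0.0005,-0.0022,-0.115],"delta_rot":[0,0,0],"fingers":-0.4},{"translation":[0.0005,-0.0022,-0.13],"delta_rot":[0,0,0],"fingers":-0.4},{"translation":[0.0005,-0.0022,-0.14],"delta_rot":[0,0,0],"fingers":-0.4},{"translation":[0.0005,-0.0022,-0.14],"delta_rot":[0,0,0],"fingers":-0.4},{"translation":[0.0005,-0.0022,-0.14],"delta_rot":[0,0,0],"fingers":-0.4}]}}

```text
time_s: 19.15
ee_pos: [0.559, -0.2192, 0.0463]
orientation: [-3.141, 0.002, -3.085]
contact_force: [0.5, -0.1, 0.9]
grip_width: 0.302
```

{"name": "play_rows", "arguments": {"plan": [{"translation":[0,0,0],"delta_rot":[0,0,0],"fingers":-1},{"translation":[0,0,0],"delta_rot":[0,0,0],"fingers":-1},{"translation":[0,0,0],"delta_rot":[0,0,0],"fingers":-1},{"translation":[0,0,0],"delta_rot":[0,0,0],"fingers":-1}]}}

```text
time_s: 19.48
ee_pos: [0.5596, -0.2198, 0.0466]
orientation: [-3.14, 0.004, -3.086]
contact_force: [-0.1, -0.1, 6.2]
grip_width: 0.102
```

{"name": "play_rows", "arguments": {"plan": [{"translation":[0,0,0.015],"delta_rot":[0,0,0],"fingers":-1},{"translation":[0,0,0.04],"delta_rot":[0,0,0],"fingers":-1},{"translation":[0,0,0.075],"delta_rot":[0,0,0],"fingers":-1},{"translation":[0,0,0.115],"delta_rot":[0,0,0],"fingers":-1},{"translation":[0,0,0.155],"delta_rot":[0,0,0],"fingers":-1},{"translation":[0,0,0.19],"delta_rot":[0,0,0],"fingers":-1},{"translation":[0,0,0.205],"delta_rot":[0,0,0],"fingers":-1},{"translation":[0,0,0.205],"delta_rot":[0,0,0],"fingers":-1}]}}

```text
time_s: 20.15
ee_pos: [0.5599, -0.2207, 0.2551]
orientation: [-3.137, 0.008, -3.086]
contact_force: [0.1, 0.7, 0.4]
grip_width: 0.104
```

{"name": "play_rows", "arguments": {"plan": [{"translation":[-0.002,0.03,0],"delta_rot":[0.1,-4.5,-0.3],"fingers":-1},{"translation":[-0.005,0.07,0],"delta_rot":[0.3,-9,-0.6],"fingers":-1},{"translation":[-0.007,0.11,0],"delta_rot":[0.4,-13.5,-0.9],"fingers":-1},{"translation":[-0.01,0.15,0],"delta_rot":[0.5,-18,-1.2],"fingers":-1},{"translation":[-0.012,0.19,0],"delta_rot":[0.6,-22.5,-1.5],"fingers":-1},{"translation":[-0.015,0.23,0],"delta_rot":[0.8,-27,-1.9],"fingers":-1},{"translation":[-0.017,0.27,0],"delta_rot":[0.9,-31.5,-2.2],"fingers":-1},{"translation":[-0.02,0.31,0],"delta_rot":[1.0,-36,-2.5],"fingers":-1},{"translation":[-0.022,0.35,0],"delta_rot":[1.1,-40.5,-2.8],"fingers":-1},{"translation":[-0.025,0.39,0],"delta_rot":[1.3,-45,-3.1],"fingers":-1}]}}

```text
time_s: 20.98
ee_pos: [0.5309, 0.1716, 0.2491]
orientation: [3.138, 0.79, 3.137]
contact_force: [1.7, 0.4, -0.8]
grip_width: 0.105
```

{"name": "play_rows", "arguments": {"plan": [{"translation":[-0.003,0.04,0],"delta_rot":[0,0,0],"fingers":-1},{"translation":[-0.006,0.08,0],"delta_rot":[0,0,0],"fingers":-1},{"translation":[-0.009,0.12,0],"delta_rot":[0,0,0],"fingers":-1},{"translation":[-0.011,0.142,0],"delta_rot":[0,0,0],"fingers":-1},{"translation":[-0.011,0.142,0],"delta_rot":[0,0,0],"fingers":-1},{"translation":[-0.011,0.142,0],"delta_rot":[0,0,0],"fingers":-1}]}}

```text
time_s: 21.48
ee_pos: [0.5206, 0.3134, 0.2477]
orientation: [-3.14, 0.783, -3.139]
contact_force: [0.8, -0.4, -0.1]
grip_width: 0.103
```

```bash
cat > pot.py <<'E'
from h import *
# is the pot still there? compare the top picture's rim with the first placing
s=robot.state();print(s['ee_pos'].round(4),s['orientation'].round(3),s['grip_width'])
t=snap('top');g=cv2.GaussianBlur(cv2.cvtColor(t['image'],cv2.COLOR_RGB2GRAY),(3,3),0)
m=(g<150).astype(np.uint8);m[:, :90]=0
cs=[c for c in cv2.findContours(m[180:240,115:175],cv2.RETR_EXTERNAL,cv2.CHAIN_APPROX_NONE)[0] if cv2.contourArea(c)>40]
for c in cs: print('dark blob',cv2.boundingRect(c),cv2.contourArea(c))
cv2.imwrite('pics/last_top.png',t['image'][:,:,::-1])
E
python3 pot.py
```

```text
[0.5206 0.3134 0.2477] [-3.14   0.783 -3.139] 0.10276326915845384
dark blob (29, 22, 14, 18) 115.5
dark blob (0, 0, 32, 43) 619.5
```

```bash
cat > pot2.py <<'E'
from h import *
# pot body in scene view: mid-grey on white tray; compare extents with the expected cylinder
c=snap('scene');g=cv2.cvtColor(c['image'],cv2.COLOR_RGB2GRAY)
o=-c['R'].T@c['t'];P=np.array([.484,.3236,0]);d=P[:2]-o[:2];n=np.array([-d[1],d[0]])/np.linalg.norm(d)
for z in(.03,.045,.06):
    a=proj(c,[*(P[:2]+n*.029),z])[0];b=proj(c,[*(P[:2]-n*.029),z])[0];v=int(round((a[1]+b[1])/2))
    r=(g[v,120:230]<165).astype(int);e=np.flatnonzero(np.diff(np.r_[0,r,0])).reshape(-1,2)+120
    print(z,'expected',sorted([a[0].round(1),b[0].round(1)]),'row',v,'seen',[tuple(map(int,x)) for x in e if x[1]-x[0]>3])
b=proj(c,[*(P[:2]-d/np.linalg.norm(d)*.029),.002])[0];col=int(round(b[0]))
r=g[int(b[1])-25:int(b[1])+20,col];print('bottom expected',b.round(1),'seen row',int(b[1])-25+int(np.argmax(np.diff(r.astype(int)))))
E
python3 pot2.py
```

```text
0.03 expected [np.float64(164.7), np.float64(186.3)] row 274 seen [(165, 181)]
0.045 expected [np.float64(163.8), np.float64(185.6)] row 271 seen [(164, 186)]
0.06 expected [np.float64(162.9), np.float64(185.0)] row 268 seen [(178, 185)]
bottom expected [179.  288.7] seen row 287
```

The pot is still in place. Lowering the second loop.

{"name": "play_rows", "arguments": {"plan": [{"translation":[0.001,-0.003,-0.03],"delta_rot":[0,0,0],"fingers":-1},{"translation":[0.001,-0.003,-0.06],"delta_rot":[0,0,0],"fingers":-1},{"translation":[0.001,-0.003,-0.085],"delta_rot":[0,0,0],"fingers":-1},{"translation":[0.001,-0.003,-0.105],"delta_rot":[0,0,0],"fingers":-1},{"translation":[0.001,-0.003,-0.12],"delta_rot":[0,0,0],"fingers":-1},{"translation":[0.001,-0.003,-0.127],"delta_rot":[0,0,0],"fingers":-1},{"translation":[0.001,-0.003,-0.127],"delta_rot":[0,0,0],"fingers":-1}]}}

```text
time_s: 22.17
ee_pos: [0.5216, 0.3071, 0.1201]
orientation: [-3.14, 0.782, 3.14]
contact_force: [0.0, 1.1, -0.0]
grip_width: 0.098
```

{"name": "play_rows", "arguments": {"plan": [{"translation":[0.002,0.003,-0.002],"delta_rot":[0,0,0],"fingers":-1},{"translation":[0.002,0.003,-0.002],"delta_rot":[0,0,0],"fingers":-0.4},{"translation":[0.002,0.003,-0.002],"delta_rot":[0,0,0],"fingers":-0.4},{"translation":[0.002,0.003,-0.002],"delta_rot":[0,0,0],"fingers":-0.4},{"translation":[-0.013,0.003,0.012],"delta_rot":[0,0,0],"fingers":-0.4},{"translation":[-0.033,0.003,0.032],"delta_rot":[0,0,0],"fingers":-0.4},{"translation":[-0.058,0.003,0.057],"delta_rot":[0,0,0],"fingers":-0.4},{"translation":[-0.083,0.003,0.085],"delta_rot":[0,0,0],"fingers":-0.4},{"translation":[-0.098,0,0.12],"delta_rot":[0,0,0],"fingers":-0.4},{"translation":[-0.098,-0.01,0.14],"delta_rot":[0,0,0],"fingers":-0.4}]}}

```text
time_s: 23.0
ee_pos: [0.4234, 0.3014, 0.2671]
orientation: [3.135, 0.789, 3.14]
contact_force: [0.9, 0.6, 1.2]
grip_width: 0.304
```

{"name": "play_rows", "arguments": {"plan": [{"translation":[0.005,-0.03,0],"delta_rot":[-0.1,4.5,0.3],"fingers":-0.4},{"translation":[0.015,-0.07,0],"delta_rot":[-0.3,9,0.6],"fingers":-0.4},{"translation":[0.025,-0.11,0],"delta_rot":[-0.4,13.5,0.9],"fingers":-0.4},{"translation":[0.035,-0.15,0],"delta_rot":[-0.5,18,1.2],"fingers":-0.4},{"translation":[0.045,-0.188,0],"delta_rot":[-0.6,22.5,1.5],"fingers":-0.4},{"translation":[0.055,-0.226,0],"delta_rot":[-0.8,27,1.9],"fingers":-0.4},{"translation":[0.065,-0.264,0],"delta_rot":[-0.9,31.5,2.2],"fingers":-0.4},{"translation":[0.075,-0.302,0],"delta_rot":[-1.0,36,2.5],"fingers":-0.4},{"translation":[0.085,-0.34,0],"delta_rot":[-1.1,40.5,2.8],"fingers":-0.4},{"translation":[0.095,-0.378,0],"delta_rot":[-1.3,45,3.1],"fingers":-0.4}]}}

```text
time_s: 23.83
ee_pos: [0.5205, -0.0809, 0.2641]
orientation: [-3.141, -0.0, -3.087]
contact_force: [0.7, 0.7, 1.3]
grip_width: 0.302
```

{"name": "play_rows", "arguments": {"plan": [{"translation":[0.01,-0.04,0],"delta_rot":[0,0,0],"fingers":-0.4},{"translation":[0.02,-0.08,0],"delta_rot":[0,0,0],"fingers":-0.4},{"translation":[0.03,-0.12,-0.02],"delta_rot":[0,0,0],"fingers":-0.4},{"translation":[0.04,-0.16,-0.05],"delta_rot":[0,0,0],"fingers":-0.4},{"translation":[0.041,-0.178,-0.08],"delta_rot":[0,0,0],"fingers":-0.4},{"translation":[0.041,-0.178,-0.08],"delta_rot":[0,0,0],"fingers":-0.4},{"translation":[0.041,-0.178,-0.08],"delta_rot":[0,0,0],"fingers":-0.4},{"translation":[0.041,-0.178,-0.08],"delta_rot":[0,0,0],"fingers":-0.4}]}}

```text
time_s: 24.5
ee_pos: [0.5606, -0.2558, 0.1832]
orientation: [3.141, -0.0, -3.086]
contact_force: [0.4, 0.7, 0.2]
grip_width: 0.303
```

```bash
python3 chk.py; python3 pot2.py; cat > art.py <<'E'
from h import *
t=snap('top');b=pickle.load(open('top.pkl','rb'))
d=np.abs(t['image'].astype(int)-b['image']).sum(2)[165:222,110:170]
g=t['image'].mean(2)[165:222,110:170]
for r in range(0,57): print(r+165,''.join('.' if d[r,c]<45 else '#' if g[r,c]<70 else '+' if g[r,c]<150 else 'o' for c in range(60)))
s=robot.state();print(s['ee_pos'],s['time_s'])
E
python3 art.py
```

```text
[0.558, -0.219, 0.075] (np.float64(293.5), np.float64(186.7)) [(np.float64(157.0), 'y=-0.3438'), (np.float64(248.5), 'y=-0.2607')]
[0.561, -0.262, 0.075] (np.float64(247.1), np.float64(187.3)) [(np.float64(157.0), 'y=-0.3438'), (np.float64(248.5), 'y=-0.2607')]
[0.564, -0.346, 0.075] (np.float64(156.3), np.float64(185.6)) [(np.float64(157.0), 'y=-0.3437'), (np.float64(248.5), 'y=-0.2608')]
0.03 expected [np.float64(164.7), np.float64(186.3)] row 274 seen [(165, 181)]
0.045 expected [np.float64(163.8), np.float64(185.6)] row 271 seen [(164, 186)]
0.06 expected [np.float64(162.9), np.float64(185.0)] row 268 seen [(177, 185)]
bottom expected [179.  288.7] seen row 287
165 ............................................................
166 ............................................................
167 ..............o.............................................
168 .............oo.....o.......................................
169 .............ooo....oo......................................
170 ..............oo..oooo......................................
171 ...............o...ooo..........
[... 2622 characters left out ...]
......
212 ....................oo+++++o....+#+ooo++++++++++o...........
213 .....................oo++++o....ooooo++++++++++oo...........
214 ......................ooo+++o......o+++++++++++o............
215 ........................oooo.....oo++++++++++++o............
216 .......................o.......oo+++++++++++++o.............
217 .........................ooooo++++o++++++++++o..............
218 ............................ooooo.o+++++++++o...............
219 ...................................++++++++o................
220 ...................................oo++oooo.................
221 ...............................oooo.ooo.....................
[ 0.56182811 -0.25546992  0.18503312] 24.65
```

Both loops lean side by side, and the pot is undisturbed. Third loop.

{"name": "play_rows", "arguments": {"plan": [{"translation":[0,-0.005,-0.03],"delta_rot":[0,0,0],"fingers":-0.4},{"translation":[0,-0.005,-0.065],"delta_rot":[0,0,0],"fingers":-0.4},{"translation":[0,-0.005,-0.095],"delta_rot":[0,0,0],"fingers":-0.4},{"translation":[0,-0.005,-0.115],"delta_rot":[0,0,0],"fingers":-0.4},{"translation":[0,-0.005,-0.13],"delta_rot":[0,0,0],"fingers":-0.4},{"translation":[0,-0.005,-0.139],"delta_rot":[0,0,0],"fingers":-0.4},{"translation":[0,-0.005,-0.139],"delta_rot":[0,0,0],"fingers":-0.4},{"translation":[0,-0.005,-0.139],"delta_rot":[0,0,0],"fingers":-0.4}]}}

```text
time_s: 25.32
ee_pos: [0.5615, -0.261, 0.0448]
orientation: [-3.141, 0.001, -3.085]
contact_force: [0.1, -0.9, 0.4]
grip_width: 0.298
```

{"name": "play_rows", "arguments": {"plan": [{"translation":[0,0,0],"delta_rot":[0,0,0],"fingers":-1},{"translation":[0,0,0],"delta_rot":[0,0,0],"fingers":-1},{"translation":[0,0,0],"delta_rot":[0,0,0],"fingers":-1},{"translation":[0,0,0],"delta_rot":[0,0,0],"fingers":-1}]}}

```text
time_s: 25.65
ee_pos: [0.5623, -0.2617, 0.0454]
orientation: [-3.14, 0.003, -3.086]
contact_force: [1.5, 0.6, 6.4]
grip_width: 0.103
```

{"name": "play_rows", "arguments": {"plan": [{"translation":[0,0,0.015],"delta_rot":[0,0,0],"fingers":-1},{"translation":[0,0,0.04],"delta_rot":[0,0,0],"fingers":-1},{"translation":[0,0,0.075],"delta_rot":[0,0,0],"fingers":-1},{"translation":[0,0,0.115],"delta_rot":[0,0,0],"fingers":-1},{"translation":[0,0,0.155],"delta_rot":[0,0,0],"fingers":-1},{"translation":[0,0,0.19],"delta_rot":[0,0,0],"fingers":-1},{"translation":[0,0,0.205],"delta_rot":[0,0,0],"fingers":-1},{"translation":[0,0,0.205],"delta_rot":[0,0,0],"fingers":-1}]}}

```text
time_s: 26.32
ee_pos: [0.5628, -0.2628, 0.2541]
orientation: [-3.136, 0.007, -3.086]
contact_force: [-0.1, -0.1, -0.7]
grip_width: 0.104
```

{"name": "play_rows", "arguments": {"plan": [{"translation":[-0.002,0.03,0],"delta_rot":[0.1,-4.5,-0.3],"fingers":-1},{"translation":[-0.005,0.07,0],"delta_rot":[0.3,-9,-0.6],"fingers":-1},{"translation":[-0.007,0.11,0],"delta_rot":[0.4,-13.5,-0.9],"fingers":-1},{"translation":[-0.01,0.15,0],"delta_rot":[0.5,-18,-1.2],"fingers":-1},{"translation":[-0.012,0.19,0],"delta_rot":[0.6,-22.5,-1.5],"fingers":-1},{"translation":[-0.015,0.23,0],"delta_rot":[0.8,-27,-1.9],"fingers":-1},{"translation":[-0.017,0.27,0],"delta_rot":[0.9,-31.5,-2.2],"fingers":-1},{"translation":[-0.02,0.31,0],"delta_rot":[1.0,-36,-2.5],"fingers":-1},{"translation":[-0.022,0.35,0],"delta_rot":[1.1,-40.5,-2.8],"fingers":-1},{"translation":[-0.025,0.39,0],"delta_rot":[1.3,-45,-3.1],"fingers":-1}]}}

```text
time_s: 27.15
ee_pos: [0.5339, 0.1295, 0.2478]
orientation: [3.138, 0.789, 3.137]
contact_force: [2.1, 0.8, -1.1]
grip_width: 0.103
```

{"name": "play_rows", "arguments": {"plan": [{"translation":[-0.003,0.04,0],"delta_rot":[0,0,0],"fingers":-1},{"translation":[-0.006,0.08,0],"delta_rot":[0,0,0],"fingers":-1},{"translation":[-0.009,0.12,0],"delta_rot":[0,0,0],"fingers":-1},{"translation":[-0.012,0.16,0],"delta_rot":[0,0,0],"fingers":-1},{"translation":[-0.013,0.195,0],"delta_rot":[0,0,0],"fingers":-1},{"translation":[-0.013,0.209,0],"delta_rot":[0,0,0],"fingers":-1},{"translation":[-0.013,0.209,0],"delta_rot":[0,0,0],"fingers":-1},{"translation":[-0.013,0.209,0],"delta_rot":[0,0,0],"fingers":-1}]}}

```text
time_s: 27.82
ee_pos: [0.5217, 0.3376, 0.2465]
orientation: [-3.14, 0.783, -3.14]
contact_force: [-0.1, -0.7, -0.7]
grip_width: 0.104
```

```bash
python3 pot2.py; python3 -c "
from station import robot
print(robot.state()['ee_pos'])"
```

```text
0.03 expected [np.float64(164.7), np.float64(186.3)] row 274 seen [(165, 181)]
0.045 expected [np.float64(163.8), np.float64(185.6)] row 271 seen [(164, 186)]
0.06 expected [np.float64(162.9), np.float64(185.0)] row 268 seen [(177, 185)]
bottom expected [179.  288.7] seen row 287
[0.52182852 0.33654132 0.24668414]
```

{"name": "play_rows", "arguments": {"plan": [{"translation":[0.002,0.001,-0.03],"delta_rot":[0,0,0],"fingers":-1},{"translation":[0.002,0.001,-0.06],"delta_rot":[0,0,0],"fingers":-1},{"translation":[0.002,0.001,-0.085],"delta_rot":[0,0,0],"fingers":-1},{"translation":[0.002,0.001,-0.105],"delta_rot":[0,0,0],"fingers":-1},{"translation":[0.002,0.001,-0.12],"delta_rot":[0,0,0],"fingers":-1},{"translation":[0.002,0.001,-0.126],"delta_rot":[0,0,0],"fingers":-1},{"translation":[0.002,0.001,-0.126],"delta_rot":[0,0,0],"fingers":-1}]}}

```text
time_s: 28.45
ee_pos: [0.5235, 0.3358, 0.1201]
orientation: [-3.139, 0.782, 3.141]
contact_force: [0.2, 0.5, 0.3]
grip_width: 0.104
```

{"name": "play_rows", "arguments": {"plan": [{"translation":[0,0,-0.002],"delta_rot":[0,0,0],"fingers":-1},{"translation":[0,0,-0.002],"delta_rot":[0,0,0],"fingers":-0.4},{"translation":[0,0,-0.002],"delta_rot":[0,0,0],"fingers":-0.4},{"translation":[0,0,-0.002],"delta_rot":[0,0,0],"fingers":-0.4},{"translation":[-0.015,0,0.012],"delta_rot":[0,0,0],"fingers":-0.4},{"translation":[-0.035,0,0.032],"delta_rot":[0,0,0],"fingers":-0.4},{"translation":[-0.06,0,0.057],"delta_rot":[0,0,0],"fingers":-0.4},{"translation":[-0.085,0,0.085],"delta_rot":[0,0,0],"fingers":-0.4},{"translation":[-0.1,0,0.12],"delta_rot":[0,0,0],"fingers":-0.4},{"translation":[-0.1,-0.02,0.14],"delta_rot":[0,0,0],"fingers":-0.4}]}}

```text
time_s: 29.28
ee_pos: [0.4238, 0.3223, 0.2679]
orientation: [3.133, 0.789, 3.14]
contact_force: [1.5, 1.0, 1.3]
grip_width: 0.303
```

{"name": "play_rows", "arguments": {"plan": [{"translation":[0.005,-0.03,0],"delta_rot":[-0.1,4.5,0.3],"fingers":-0.4},{"translation":[0.015,-0.07,0],"delta_rot":[-0.3,9,0.6],"fingers":-0.4},{"translation":[0.025,-0.11,0],"delta_rot":[-0.4,13.5,0.9],"fingers":-0.4},{"translation":[0.035,-0.15,0],"delta_rot":[-0.5,18,1.2],"fingers":-0.4},{"translation":[0.045,-0.188,0],"delta_rot":[-0.6,22.5,1.5],"fingers":-0.4},{"translation":[0.055,-0.226,0],"delta_rot":[-0.8,27,1.9],"fingers":-0.4},{"translation":[0.065,-0.264,0],"delta_rot":[-0.9,31.5,2.2],"fingers":-0.4},{"translation":[0.075,-0.302,0],"delta_rot":[-1.0,36,2.5],"fingers":-0.4},{"translation":[0.085,-0.34,0],"delta_rot":[-1.1,40.5,2.8],"fingers":-0.4},{"translation":[0.095,-0.378,0],"delta_rot":[-1.3,45,3.1],"fingers":-0.4}]}}

```text
time_s: 30.12
ee_pos: [0.5205, -0.0619, 0.2642]
orientation: [-3.141, 0.0, -3.087]
contact_force: [1.7, -0.7, 1.1]
grip_width: 0.3
```

{"name": "play_rows", "arguments": {"plan": [{"translation":[0.007,-0.04,0],"delta_rot":[0,0,0],"fingers":-0.4},{"translation":[0.014,-0.08,0],"delta_rot":[0,0,0],"fingers":-0.4},{"translation":[0.021,-0.12,0],"delta_rot":[0,0,0],"fingers":-0.4},{"translation":[0.028,-0.16,0],"delta_rot":[0,0,0],"fingers":-0.4},{"translation":[0.035,-0.2,-0.02],"delta_rot":[0,0,0],"fingers":-0.4},{"translation":[0.04,-0.24,-0.05],"delta_rot":[0,0,0],"fingers":-0.4},{"translation":[0.044,-0.28,-0.08],"delta_rot":[0,0,0],"fingers":-0.4},{"translation":[0.044,-0.28,-0.08],"delta_rot":[0,0,0],"fingers":-0.4},{"translation":[0.044,-0.28,-0.08],"delta_rot":[0,0,0],"fingers":-0.4},{"translation":[0.044,-0.28,-0.08],"delta_rot":[0,0,0],"fingers":-0.4}]}}

```text
time_s: 30.95
ee_pos: [0.5632, -0.3392, 0.182]
orientation: [3.14, -0.001, -3.087]
contact_force: [-0.8, 0.2, 0.2]
grip_width: 0.299
```

```bash
python3 chk.py; python3 pot2.py;python3 art.py
```

```text
[0.558, -0.219, 0.075] (np.float64(383.8), np.float64(189.0)) [(np.float64(248.0), 'y=-0.3444')]
[0.561, -0.262, 0.075] (np.float64(337.0), np.float64(189.7)) [(np.float64(248.0), 'y=-0.3444')]
[0.564, -0.346, 0.075] (np.float64(246.3), np.float64(188.1)) [(np.float64(248.0), 'y=-0.3445')]
0.03 expected [np.float64(164.7), np.float64(186.3)] row 274 seen [(165, 181)]
0.045 expected [np.float64(163.8), np.float64(185.6)] row 271 seen [(164, 186)]
0.06 expected [np.float64(162.9), np.float64(185.0)] row 268 seen [(177, 185)]
bottom expected [179.  288.7] seen row 287
165 ............................................................
166 .................o..........................................
167 .................o..........................................
168 ................oo....o.....................................
169 .................oo.........................................
170 .................oo...o.....................................
171 ............o.....o..ooo....................................
172 ..................oo..oo....................................
173 ....
[... 2519 characters left out ...]
.......
212 ....................oo+++++oo+###++ooo++++++++++o...........
213 .....................oo++++o.o+++oooo++++++++++oo...........
214 .......................oo+++o.ooo..o+++++++++++o............
215 ........................oooo.....oo++++++++++++o............
216 ......................oo.......oo+++++++++++++o.............
217 .........................ooooo++++o++++++++++o..............
218 ............................ooooo..+++++++++o...............
219 ...................................++++++++o................
220 ...................................o+++oooo.................
221 ...............................oooo.ooo.....................
[ 0.56466884 -0.33824466  0.1847072 ] 31.1
```

The fourth loop is at y=-0.3445 and three stand in the pot. Taking the fourth.

{"name": "play_rows", "arguments": {"plan": [{"translation":[0,-0.0055,-0.03],"delta_rot":[0,0,0],"fingers":-0.4},{"translation":[0,-0.0055,-0.065],"delta_rot":[0,0,0],"fingers":-0.4},{"translation":[0,-0.0055,-0.095],"delta_rot":[0,0,0],"fingers":-0.4},{"translation":[0,-0.0055,-0.115],"delta_rot":[0,0,0],"fingers":-0.4},{"translation":[0,-0.0055,-0.13],"delta_rot":[0,0,0],"fingers":-0.4},{"translation":[0,-0.0055,-0.139],"delta_rot":[0,0,0],"fingers":-0.4},{"translation":[0,-0.0055,-0.139],"delta_rot":[0,0,0],"fingers":-0.4},{"translation":[0,-0.0055,-0.139],"delta_rot":[0,0,0],"fingers":-0.4}]}}

```text
time_s: 31.77
ee_pos: [0.5645, -0.3443, 0.0449]
orientation: [-3.141, 0.001, -3.085]
contact_force: [0.6, 0.4, 0.7]
grip_width: 0.301
```

{"name": "play_rows", "arguments": {"plan": [{"translation":[0,0,0],"delta_rot":[0,0,0],"fingers":-1},{"translation":[0,0,0],"delta_rot":[0,0,0],"fingers":-1},{"translation":[0,0,0],"delta_rot":[0,0,0],"fingers":-1},{"translation":[0,0,0],"delta_rot":[0,0,0],"fingers":-1}]}}

```text
time_s: 32.1
ee_pos: [0.5653, -0.3454, 0.0456]
orientation: [-3.14, 0.003, -3.086]
contact_force: [1.2, 1.5, 5.7]
grip_width: 0.103
```

{"name": "play_rows", "arguments": {"plan": [{"translation":[0,0,0.015],"delta_rot":[0,0,0],"fingers":-1},{"translation":[0,0,0.04],"delta_rot":[0,0,0],"fingers":-1},{"translation":[0,0,0.075],"delta_rot":[0,0,0],"fingers":-1},{"translation":[0,0,0.115],"delta_rot":[0,0,0],"fingers":-1},{"translation":[0,0,0.155],"delta_rot":[0,0,0],"fingers":-1},{"translation":[0,0,0.19],"delta_rot":[0,0,0],"fingers":-1},{"translation":[0,0,0.205],"delta_rot":[0,0,0],"fingers":-1},{"translation":[0,0,0.205],"delta_rot":[0,0,0],"fingers":-1}]}}

```text
time_s: 32.77
ee_pos: [0.5656, -0.3465, 0.2543]
orientation: [-3.135, 0.007, -3.086]
contact_force: [-0.5, -0.7, -0.2]
grip_width: 0.101
```

{"name": "play_rows", "arguments": {"plan": [{"translation":[-0.002,0.03,0],"delta_rot":[0.1,-4.5,-0.3],"fingers":-1},{"translation":[-0.005,0.07,0],"delta_rot":[0.3,-9,-0.6],"fingers":-1},{"translation":[-0.007,0.11,0],"delta_rot":[0.4,-13.5,-0.9],"fingers":-1},{"translation":[-0.01,0.15,0],"delta_rot":[0.5,-18,-1.2],"fingers":-1},{"translation":[-0.012,0.19,0],"delta_rot":[0.6,-22.5,-1.5],"fingers":-1},{"translation":[-0.015,0.23,0],"delta_rot":[0.8,-27,-1.9],"fingers":-1},{"translation":[-0.017,0.27,0],"delta_rot":[0.9,-31.5,-2.2],"fingers":-1},{"translation":[-0.02,0.31,0],"delta_rot":[1.0,-36,-2.5],"fingers":-1},{"translation":[-0.022,0.35,0],"delta_rot":[1.1,-40.5,-2.8],"fingers":-1},{"translation":[-0.025,0.39,0],"delta_rot":[1.3,-45,-3.1],"fingers":-1}]}}

```text
time_s: 33.6
ee_pos: [0.5368, 0.0462, 0.2475]
orientation: [3.138, 0.789, 3.136]
contact_force: [0.9, 1.4, -0.6]
grip_width: 0.099
```

{"name": "play_rows", "arguments": {"plan": [{"translation":[-0.003,0.04,0],"delta_rot":[0,0,0],"fingers":-1},{"translation":[-0.006,0.08,0],"delta_rot":[0,0,0],"fingers":-1},{"translation":[-0.009,0.12,0],"delta_rot":[0,0,0],"fingers":-1},{"translation":[-0.012,0.16,0],"delta_rot":[0,0,0],"fingers":-1},{"translation":[-0.015,0.2,0],"delta_rot":[0,0,0],"fingers":-1},{"translation":[-0.017,0.24,0],"delta_rot":[0,0,0],"fingers":-1},{"translation":[-0.017,0.275,0],"delta_rot":[0,0,0],"fingers":-1},{"translation":[-0.017,0.293,0],"delta_rot":[0,0,0],"fingers":-1},{"translation":[-0.017,0.293,0],"delta_rot":[0,0,0],"fingers":-1},{"translation":[-0.017,0.293,0],"delta_rot":[0,0,0],"fingers":-1}]}}

```text
time_s: 34.43
ee_pos: [0.5207, 0.3383, 0.2465]
orientation: [-3.14, 0.783, -3.14]
contact_force: [0.2, -0.2, -1.7]
grip_width: 0.11
```

```bash
python3 pot2.py; python3 -c "
from station import robot
print(robot.state()['ee_pos'])"
```

```text
0.03 expected [np.float64(164.7), np.float64(186.3)] row 274 seen [(165, 181)]
0.045 expected [np.float64(163.8), np.float64(185.6)] row 271 seen [(164, 186)]
0.06 expected [np.float64(162.9), np.float64(185.0)] row 268 seen [(177, 185)]
bottom expected [179.  288.7] seen row 287
[0.52075357 0.33715668 0.24657902]
```

Pot in place. Lowering in two stages so I can watch the force.

{"name": "play_rows", "arguments": {"plan": [{"translation":[0.001,0,-0.03],"delta_rot":[0,0,0],"fingers":-1},{"translation":[0.001,0,-0.06],"delta_rot":[0,0,0],"fingers":-1},{"translation":[0.001,0,-0.085],"delta_rot":[0,0,0],"fingers":-1},{"translation":[0.001,0,-0.1],"delta_rot":[0,0,0],"fingers":-1},{"translation":[0.001,0,-0.1],"delta_rot":[0,0,0],"fingers":-1}]}}

```text
time_s: 34.9
ee_pos: [0.5196, 0.3334, 0.1427]
orientation: [-3.134, 0.778, -3.14]
contact_force: [-0.6, -0.1, -0.8]
grip_width: 0.102
```

{"name": "play_rows", "arguments": {"plan": [{"translation":[0,0,-0.01],"delta_rot":[0,0,0],"fingers":-1},{"translation":[0,0,-0.018],"delta_rot":[0,0,0],"fingers":-1},{"translation":[0,0,-0.025],"delta_rot":[0,0,0],"fingers":-1},{"translation":[0,0,-0.027],"delta_rot":[0,0,0],"fingers":-1},{"translation":[0,0,-0.027],"delta_rot":[0,0,0],"fingers":-1}]}}

```text
time_s: 35.32
ee_pos: [0.5241, 0.3377, 0.1235]
orientation: [3.139, 0.789, 3.137]
contact_force: [-1.9, -1.4, 4.9]
grip_width: 0.102
```

{"name": "play_rows", "arguments": {"plan": [{"translation":[0,0,0],"delta_rot":[0,0,0],"fingers":-0.4},{"translation":[0,0,0],"delta_rot":[0,0,0],"fingers":-0.4},{"translation":[0,0,0],"delta_rot":[0,0,0],"fingers":-0.4},{"translation":[-0.015,0,0.014],"delta_rot":[0,0,0],"fingers":-0.4},{"translation":[-0.035,0,0.034],"delta_rot":[0,0,0],"fingers":-0.4},{"translation":[-0.06,0,0.06],"delta_rot":[0,0,0],"fingers":-0.4},{"translation":[-0.085,0,0.085],"delta_rot":[0,0,0],"fingers":-0.4},{"translation":[-0.1,0,0.12],"delta_rot":[0,0,0],"fingers":-0.4},{"translation":[-0.1,-0.02,0.14],"delta_rot":[0,0,0],"fingers":-0.4}]}}

```text
time_s: 36.07
ee_pos: [0.4215, 0.3212, 0.2655]
orientation: [3.135, 0.787, 3.141]
contact_force: [1.9, 1.0, 1.9]
grip_width: 0.301
```

{"name": "play_rows", "arguments": {"plan": [{"translation":[0.005,-0.03,0],"delta_rot":[-0.1,4.5,0.3],"fingers":-0.4},{"translation":[0.015,-0.07,0],"delta_rot":[-0.3,9,0.6],"fingers":-0.4},{"translation":[0.015,-0.11,0],"delta_rot":[-0.4,13.5,0.9],"fingers":-0.4},{"translation":[0.015,-0.15,0],"delta_rot":[-0.5,18,1.2],"fingers":-0.4},{"translation":[0.015,-0.188,0],"delta_rot":[-0.6,22.5,1.5],"fingers":-0.4},{"translation":[0.015,-0.226,0],"delta_rot":[-0.8,27,1.9],"fingers":-0.4},{"translation":[0.015,-0.264,0],"delta_rot":[-0.9,31.5,2.2],"fingers":-0.4},{"translation":[0.015,-0.302,0],"delta_rot":[-1.0,36,2.5],"fingers":-0.4},{"translation":[0.015,-0.34,0],"delta_rot":[-1.1,40.5,2.8],"fingers":-0.4},{"translation":[0.015,-0.34,0],"delta_rot":[-1.3,45,3.1],"fingers":-0.4}]}}

```text
time_s: 36.9
ee_pos: [0.4382, -0.0289, 0.2622]
orientation: [-3.138, -0.002, -3.096]
contact_force: [0.7, -0.9, -0.2]
grip_width: 0.3
```

```bash
python3 pot2.py; python3 - <<'E'
from h import *
w=snap('scene');t=snap('top')
A=cv2.resize(w['image'][160:300,100:240,::-1],(390,390),interpolation=cv2.INTER_CUBIC)
B=cv2.resize(t['image'][120:260,70:210,::-1],(390,390),interpolation=cv2.INTER_CUBIC)
cv2.imwrite('pics/fin.png',np.hstack([A,B]))
b=pickle.load(open('top.pkl','rb'))
d=cv2.threshold(np.abs(t['image'].astype(int)-b['image']).sum(2).astype(np.uint16).clip(0,255).astype(np.uint8),60,255,0)[1]
for c in cv2.findContours(d,cv2.RETR_EXTERNAL,cv2.CHAIN_APPROX_NONE)[0]:
    if cv2.contourArea(c)>15: print('changed',cv2.boundingRect(c))
print(robot.state()['ee_pos'])
E
```

```text
0.03 expected [np.float64(164.7), np.float64(186.3)] row 274 seen [(165, 181)]
0.045 expected [np.float64(163.8), np.float64(185.6)] row 271 seen [(164, 186)]
0.06 expected [np.float64(162.9), np.float64(185.0)] row 268 seen [(177, 185)]
bottom expected [179.  288.7] seen row 287
changed (417, 372, 23, 12)
changed (477, 364, 35, 20)
changed (383, 173, 12, 52)
changed (352, 171, 11, 51)
changed (120, 166, 39, 55)
changed (133, 103, 304, 281)
[ 0.4387281  -0.02263968  0.26055391]
```

View pics/fin.png

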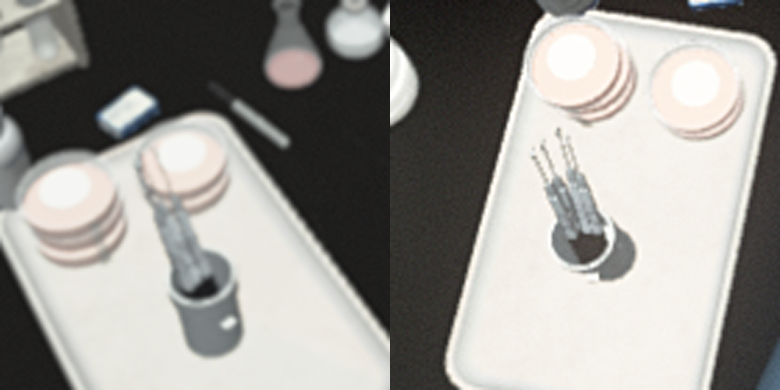

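Both halves show four loops standing in the pot, wire ends up and leaning toward the plates without touching them. The pot is upright at scene (210,310) and top (583,245), and the plates are in place. A last numeric check covers the lean and depth of the loops.

```bash
python3 - <<'E'
from h import *
t=snap('top');w=snap('scene')
pc=np.array([.484,.3236])
# tips in top (from the picture), assume tip = 0.2 m from a butt at the floor's near side
for px in[(535,147),(547,143),(558,130),(571,132)]:
    u=(70+(px[0]-390)/2.786,120+px[1]/2.786)
    for bz in(.030,.045):
        bt=np.array([*(pc+[-.018,-.003]),bz]);o,d=ray(t,u)
        z=[z for z in np.arange(.1,.26,.001) if np.linalg.norm(onz(t,u,z)-bt)<.2]
        T=onz(t,u,min(z)) if z else None
        zz=np.arange(.1,.26,.001);e=[abs(np.linalg.norm(onz(t,u,q)-bt)-.2) for q in zz];T=onz(t,u,zz[int(np.argmin(e))])
        print(px,'butt z',bz,'tip',T.round(3),'err',round(min(e),4),'lean',np.arccos((T[2]-bz)/.2).round(2),'scene px',proj(w,T)[0].round(1))
g=w['image'].astype(int)
print('scene, g-channel/10'); 
for r in range(204,236): print(r,' '.join('%2d'%(g[r,c,1]//10) for c in range(140,172)))
E
```

```text
(535, 147) butt z 0.03 tip [0.539 0.339 0.215] err 0.0001 lean 0.39 scene px [148.3 218.6]
(535, 147) butt z 0.045 tip [0.535 0.332 0.232] err 0.0002 lean 0.36 scene px [150.5 213.7]
(547, 143) butt z 0.03 tip [0.544 0.33  0.214] err 0.0002 lean 0.4 scene px [150.9 215.8]
(547, 143) butt z 0.045 tip [0.54  0.323 0.231] err 0.0003 lean 0.38 scene px [153.  210.9]
(558, 130) butt z 0.03 tip [0.559 0.325 0.207] err 0.0001 lean 0.48 scene px [150.3 213.2]
(558, 130) butt z 0.045 tip [0.554 0.319 0.224] err 0.0004 lean 0.46 scene px [152.4 208.4]
(571, 132) butt z 0.03 tip [0.558 0.314 0.207] err 0.0003 lean 0.48 scene px [154.7 211.2]
(571, 132) butt z 0.045 tip [0.554 0.307 0.224] err 0.0001 lean 0.46 scene px [156.7 206.4]
scene, g-channel/10
204 22 23 23 23 21 17 15 11  8  6  5  4  3  3  4  6  8 10 13 14 16 17 18 20 21 21 21 21 21 21 21 21
205 18 20 22 20 17 12  9  7  6  5  3  3  3  4  7 10 13 15 17 18 19 19 20 20 20 20 20 20 20 20 20 21
206 13 16 17 16 12  8  7  6  6  4  3  3  6  9 12 15 17 18 19 19 20 20 20 20 21 21 21 21 21 21 21 21
207 10 13 13 11  8  6  5  4  4  4  5  8 11 14 16 
[... 2150 characters left out ...]

229 21 18 20 22 23 23 23 23 23 22 21 19 15 13 13 14 15 16 16 17 16 16 17 17 17 16 16 16 15 15 14 15
230 19 17 19 22 22 22 23 23 23 23 22 19 16 13 15 17 16 15 15 15 15 15 16 16 15 15 15 15 15 15 16 18
231 18 16 19 21 21 22 23 23 23 23 22 21 17 15 16 18 18 17 16 16 16 15 16 15 15 15 16 17 18 19 20 21
232 16 16 19 19 20 22 23 23 23 23 23 22 20 17 16 16 17 17 18 18 18 17 16 15 15 17 19 20 21 21 21 21
233 14 16 19 18 20 22 23 23 23 23 23 23 22 20 16 15 15 16 17 18 19 17 15 15 15 17 19 21 21 20 19 18
234 15 17 18 17 19 22 23 23 23 23 23 23 23 22 19 16 14 15 16 17 17 16 14 14 15 15 17 18 18 17 16 15
235 16 18 17 16 19 22 23 23 23 23 23 23 23 23 21 17 14 14 15 15 15 14 13 14 15 15 16 16 16 15 15 15
```

{"name": "play_rows", "arguments": {"plan": [{"translation":[-0.02,-0.03,0],"delta_rot":[0,0,0],"fingers":-0.4},{"translation":[-0.03,-0.07,0],"delta_rot":[0,0,0],"fingers":-0.4},{"translation":[-0.04,-0.11,0],"delta_rot":[0,0,0],"fingers":-0.4},{"translation":[-0.05,-0.15,0],"delta_rot":[0,0,0],"fingers":-0.4},{"translation":[-0.06,-0.19,0],"delta_rot":[0,0,0],"fingers":-0.4},{"translation":[-0.07,-0.23,0],"delta_rot":[0,0,0],"fingers":-0.4},{"translation":[-0.07,-0.27,0],"delta_rot":[0,0,0],"fingers":-0.4},{"translation":[-0.07,-0.3,0],"delta_rot":[0,0,0],"fingers":-0.4},{"translation":[-0.07,-0.3,0],"delta_rot":[0,0,0],"fingers":-0.4},{"translation":[-0.07,-0.3,0],"delta_rot":[0,0,0],"fingers":-0.4}]}}

```text
time_s: 37.98
ee_pos: [0.3677, -0.3212, 0.262]
orientation: [-3.141, 0.001, -3.086]
contact_force: [0.2, 0.8, -0.3]
grip_width: 0.297
```

```bash
python3 pot2.py; python3 - <<'E'
from h import *
t=snap('top');b=pickle.load(open('top.pkl','rb'))
d=(np.abs(t['image'].astype(int)-b['image']).sum(2)>60)
f=lambda n,x0,y0,x1,y1:print(n,'changed frac',d[y0:y1,x0:x1].mean().round(3))
f('bundle',118,125,158,163);f('plate ab',162,135,198,172);f('flask',232,118,260,150);f('timer',286,134,312,162);f('can ring',256,198,291,234)
g=cv2.GaussianBlur(cv2.cvtColor(t['image'],cv2.COLOR_RGB2GRAY),(3,3),0)[190:245,245:305]
c=max(cv2.findContours((g>90).astype(np.uint8),cv2.RETR_EXTERNAL,cv2.CHAIN_APPROX_NONE)[0],key=cv2.contourArea)
print('can blob',cv2.boundingRect(c));(x,y),r=cv2.minEnclosingCircle(c);print(onz(t,(x+245,y+190),.07).round(3),r)
s=robot.state();print(s['ee_pos'],np.abs(s['joint_velocities']).max())
robot.finish_job()
E
```

```text
0.03 expected [np.float64(164.7), np.float64(186.3)] row 274 seen [(165, 181)]
0.045 expected [np.float64(163.8), np.float64(185.6)] row 271 seen [(164, 186)]
0.06 expected [np.float64(162.9), np.float64(185.0)] row 268 seen [(177, 185)]
bottom expected [179.  288.7] seen row 287
bundle changed frac 0.0
plate ab changed frac 0.0
flask changed frac 0.0
timer changed frac 0.0
can ring changed frac 0.725
can blob (4, 0, 31, 31)
[ 0.53  -0.008  0.07 ] 16.897531509399414
[ 0.36775617 -0.31973319  0.26213017] 0.011197048060381284
the job is handed in; nothing more can be done
```

The job is handed in, with no verdict reported. I freed the pot by gripping its rim and twisting it 53° anticlockwise, then pulled it straight up out of the can. The pot stands on the clear part of the tray, and all four loops from the rest are in it, wire ends up.

**What the last checks showed:**
- **Pot:** it is where I placed it, to about 2 pixels. Two lines of the pot-edge check read oddly, which I put down to highlights and shadow on the wall.
- **Loops:** they lean about 0.4–0.5 rad, under the 0.70 limit. The wire-tip positions fit butts on or near the pot's floor. That is inferred from the tips; I could not see the butts directly.
- **Plates, flask and timer:** no change in the top view against the first picture.

**What disagreed:**
- **Fingertips:** they ended about 20 mm above the reported TCP instead of 19 mm beyond it. The first grasp closed above the rim, touching nothing, and I corrected the height from then on.
- **Can:** it ended about 4 cm from where it started, at about (0.53, -0.01). This is probably the announced knock, since no contact showed in my moves. It still looks upright, about 33 cm from the pot.
- **Fourth loop:** it met about 5 N just above the floor as I lowered it, so I released it there. Afterwards it leaned like the others.

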